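# Uncap the spice jars and pile the lids

### The job

The spice jars are to be refilled: unscrew the lid from every jar in the rack that still has one, a few twists at a time until it lifts free without being wrenched off, and collect all the black lids, the loose ones on the counter too, in one squarely aligned pile, closed tops up, in the middle of the empty steel plate. Leave the red tumbler standing where it is.

Things in the scene. Friction and masses are not known exactly. Their poses are not given: they have to be found in the camera images.
- rack: fixed dark wooden rack, 92 mm (x) by 330 mm (y) by 45 mm tall, with three fixed square glass spice jars (66 mm square) at 105 mm spacing along its y axis; flat shoulders 96 mm and round mouths 118 mm above the counter. Some jars carry a lid, the others are already open. Origin under the rack's middle on the counter, y along the row, z up
- plate: the empty round steel plate lying loose on the counter, 180 mm across, flat floor 156 mm across whose upper face is 3 mm above the plate's underside, sloping rim 12 mm high, 250 g; origin at the centre of its underside, z up
- mouth0 (a point): centre of the mouth (top of the threaded neck) of the jar at the rack's +y end. Right-hand thread, 7 mm rise per turn: a lid turns counter-clockwise seen from above, rises by itself as it turns, stays where it is left, needs just over one full turn (1.0 to 1.15) before it lifts free; forcing it straight up fails, and takes well under 1 N m
- lid0: black screw lid, a cap of 60 mm outer diameter and 22 mm tall (closed top 5 mm thick, open underside 17 mm deep), 35 g; origin at the centre of its open lower edge, z up through the closed top. At the start it is screwed fully home on the jar at the rack's +y end, its lower edge 17 mm below the jar's mouth and 5 mm above its shoulder; absent if that jar is already open
- mouth1 (a point): centre of the mouth (top of the threaded neck) of the middle jar. Right-hand thread, 7 mm rise per turn: a lid turns counter-clockwise seen from above, rises by itself as it turns, stays where it is left, needs just over one full turn (1.0 to 1.15) before it lifts free; forcing it straight up fails, and takes well under 1 N m
- lid1: black screw lid, a cap of 60 mm outer diameter and 22 mm tall (closed top 5 mm thick, open underside 17 mm deep), 35 g; origin at the centre of its open lower edge, z up through the closed top. At the start it is screwed fully home on the middle jar, its lower edge 17 mm below the jar's mouth and 5 mm above its shoulder; absent if that jar is already open
- mouth2 (a point): centre of the mouth (top of the threaded neck) of the jar at the rack's -y end. Right-hand thread, 7 mm rise per turn: a lid turns counter-clockwise seen from above, rises by itself as it turns, stays where it is left, needs just over one full turn (1.0 to 1.15) before it lifts free; forcing it straight up fails, and takes well under 1 N m
- lid2: black screw lid, a cap of 60 mm outer diameter and 22 mm tall (closed top 5 mm thick, open underside 17 mm deep), 35 g; origin at the centre of its open lower edge, z up through the closed top. At the start it is screwed fully home on the jar at the rack's -y end, its lower edge 17 mm below the jar's mouth and 5 mm above its shoulder; absent if that jar is already open
- lid3: black screw lid, a cap of 60 mm outer diameter and 22 mm tall (closed top 5 mm thick, open underside 17 mm deep), 35 g; origin at the centre of its open lower edge, z up through the closed top. At the start it lies loose on the counter, closed top up; may be absent
- lid4: black screw lid, a cap of 60 mm outer diameter and 22 mm tall (closed top 5 mm thick, open underside 17 mm deep), 35 g; origin at the centre of its open lower edge, z up through the closed top. At the start it lies loose on the counter, closed top up; may be absent
- lid5: black screw lid, a cap of 60 mm outer diameter and 22 mm tall (closed top 5 mm thick, open underside 17 mm deep), 35 g; origin at the centre of its open lower edge, z up through the closed top. At the start it lies loose on the counter, closed top up; may be absent
- tumbler: red plastic tumbler, 72 mm across the rim, 110 mm tall, standing to one side; not part of the job; origin at the centre of its underside

How it is judged:
By the outcome, as a careful person would: the job done as asked, in the order asked, and still so for the second after the job is handed in, with the robot touching nothing.
Of lid0, lid1, lid2 only 2 to 3 are there at a start; the rules pass over those that are not, and their reading is None.
Of lid3, lid4, lid5 only 2 to 3 are there at a start; the rules pass over those that are not, and their reading is None.
At some moment in a run one of plate may be knocked a few centimetres aside while the robot is not near it.
It also fails if it takes over 210 s, if anything falls off the work surface, if the arm or the gripper's body presses on something with over 40 N, if the wrist force passes 120 N, or if a joint passes its speed limit or range.

### The arm

A 6-joint arm with a two-finger parallel gripper is mounted at the origin on the work surface. World frame = base frame: x ahead of the robot, y to its left, z up, the work surface at z = 0. Lengths are in m, angles in rad, forces in N, time in s.
With the tool pointing down it reaches from about 0.275 to 0.75 m from the base axis. Payload 10.2 kg.
Tool frame: the origin (TCP) lies at the very end of the fingers, on their centre line; the grasp point (between the pads) lies grasp_offset behind it (grasp_offset is the distance from the TCP to the grasp point, in m); z points along the fingers, y is the line along which they close (so a half turn about z gives the same grasp; the last joint's range is limited). The gripper opens to 85 mm and grips with 20 to 120 N. Pads are 22 mm wide; open, the fingers measure 114 mm over their backs; the gripper's body (76 mm by 85 mm) begins 54 mm behind the grasp point. The pads swing forward as they close: fully open they stand 13 mm farther back than shut.
Start: joints at [-1.354, 0.313, 1.498, -0, 1.331, -0.223], TCP at [0.224, -0.475, 0.198] pointing down, gripper open.
Joint ranges: [-2.94, 2.94], [-0.97, 2.17], [0.19, 2.56], [-1.23, 4.37], [0.02, 3.11], [-2.88, 2.88]. Speed limits (rad/s): [2.39, 2.39, 3.01, 3.14, 3.14, 3.14].

### API

Orientations are given as a rotation vector (axis times angle).
In Python, from station import * gives the robot as it stands.
- The arm moves only by the shell command python3 -m jog 'ROWS' [FORCE]. ROWS is a JSON object of lists of equal length, an entry for each row: "turn": the turn, a rotation vector about the tool's x, y, z in degrees, a list of three; "xyz": the shift along the tool's x, y, z in cm, a list of three; "fingers": the finger opening in cm, from 0 to 8.54. A call has 1 to 20 rows; each row shifts and turns the commanded pose from where the row before left it, along the tool's axes as they then stand; what a row does not reach is not made up. A row lasts 1/12 s, in which the tool goes at most 41.7 mm and 7.16 degrees, less where a joint would pass 70% of its speed; a pose out of reach is approached as far as the arm can. A call with a gripper value outside its range is refused whole. The fingers move at their own pace and stop on an object; FORCE is the grip in N (left out, the last holds). Time passes only in rows, so rows that do not move let the fingers close. It gives the time, the measured TCP pose, the force, the opening and the grip force at its end, in the units of the state.
- state(): the state, without advancing time (a new reading comes with each control period).
- camera(name): name is "scene" or "top" or "wrist"; returns (picture, depth): 384x512x3 uint8, red, green, blue; 384x512 float32, m along the optical axis (not along the pixel's ray), 0 where there is no reading.
- camera_model(name): a dict with "mtx" (3x3 intrinsics, pixels), "dist_coeffs" ([k1, k2, p1, p2, k3] as OpenCV has them; the pictures are not rectified), "rvec" (rotation vector, rad) and "tvec" (3), from world to camera coordinates, as OpenCV has them. Camera axes: x right, y down, z forward; pixel columns grow to the right and rows downward; lengths in m; the calibration is good to about 2 mm. A picture is of the moment at which its call begins: read the wrist's pose just before it. camera_model takes no time and is no camera call; for the wrist camera it gives the pose at the moment of the call.
- close_job(): hands the job in; it is judged then, once.
The state is a dict: "t": time; "qpos": joint angles; "joint_velocities": joint speeds; "effort": joint torques, N m; "eef_pos": TCP position; "tcp_rot": TCP orientation; "force": force on the tool from outside, world axes, zero at the start; "ft_torque": the same for the moment, N m; "grip_width": finger opening in m; "finger_force": force on a finger pad.
Only numpy, scipy, OpenCV 4.12 (cv2) and the standard library are available. Lean on these libraries where they do the work, as an engineer would, in place of code of your own. Each camera call takes 0.05 s, during which the arm holds its last target. There are 200 camera calls.

## Working session

There is one attempt and no reset: what is moved stays moved. The work goes in short steps, Python scripts to look and compute and a shell command to move; the robot and the scene stay as the last step left them, time stands still between calls to the robot, and variables do not carry over. Pictures are saved under pics/ and viewed, at most 14 in all, crops included, and the job is handed in when it is done.

```bash
ls; mkdir -p pics; cat > h.py <<'E'
from station import *
import numpy as np, cv2, json
from scipy.spatial.transform import Rotation as R
def pts(name,z,uv):
    m=camera_model(name); K=np.array(m["mtx"]);d=np.array(m["dist_coeffs"])
    Rm=cv2.Rodrigues(np.array(m["rvec"],float))[0];t=np.array(m["tvec"],float).ravel()
    n=cv2.undistortPoints(np.array(uv,float).reshape(-1,1,2),K,d)[:,0]
    r=np.c_[n,np.ones(len(n))]@Rm; c=-Rm.T@t
    return c+r*((z-c[2])/r[:,2])[:,None]
def save(im,n): cv2.imwrite(f"pics/{n}.png",im[...,::-1])
E
python3 - <<'E'
from h import *
s=state();print({k:np.round(v,3).tolist() for k,v in s.items()})
for n in("top","scene"):
    p,d=camera(n);save(p,n+"0");np.savez(f"pics/{n}0",p=p,d=d)
    m=camera_model(n);Rm=cv2.Rodrigues(np.array(m["rvec"],float))[0];print(n,-Rm.T@np.array(m["tvec"]).ravel(),Rm[2])
import station;print([x for x in dir(station) if x[0]!='_'])
E
```

```text
pics
{'t': 0.0, 'qpos': [-1.354, 0.313, 1.498, -0.0, 1.331, -0.223], 'joint_velocities': [-0.001, -0.0, 0.0, -0.001, -0.002, -0.001], 'effort': [0.0, -41.227, -25.974, -0.0, 0.004, 0.0], 'eef_pos': [0.223, -0.475, 0.198], 'tcp_rot': [-3.065, -0.685, 0.0], 'force': [1.29, -1.041, 0.882], 'ft_torque': [-0.001, 0.018, -0.004], 'finger_force': 0.0, 'grip_width': 0.085}
top [0.50611945 0.02256039 1.39366238] [ 0.05938313 -0.01321807 -0.99814775]
scene [ 1.03409248 -0.6093528   1.24099495] [-0.31074737  0.46183474 -0.83074951]
['MotionError', 'camera', 'camera_model', 'close_job', 'grasp_offset', 'state']
```

View pics/top0.png

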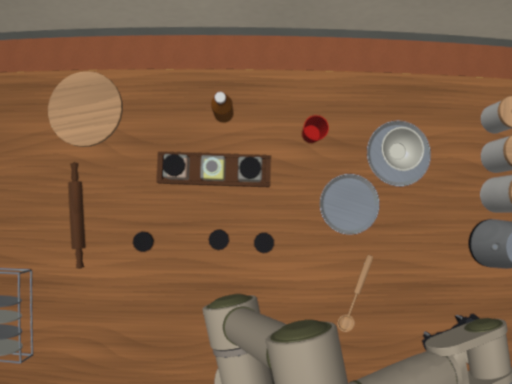

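View pics/scene0.png

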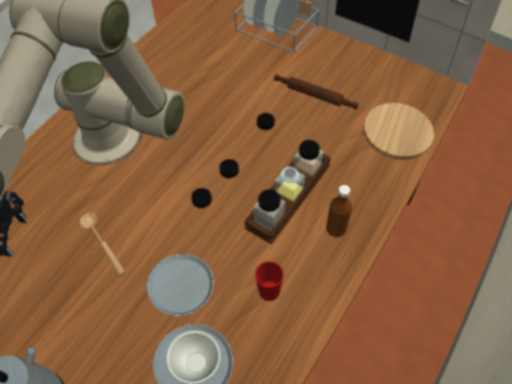

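The top view shows lids on the jars at (174,165) and (250,168), with the middle jar at (212,167) open. Loose lids are at (143,241), (219,239) and (264,242), the empty plate is at (350,204) and the tumbler at (315,128). The other plate, at (399,153), holds a bowl. The scene view agrees.

```bash
cat >> h.py <<'E'
def lids(name,p,z,guess,r=14,thr=45):
    m=(p.max(2)<thr).astype(np.uint8); n,l,st,c=cv2.connectedComponentsWithStats(m)
    out=[]
    for i in range(1,n):
        if st[i,4]>60: out.append((c[i].round(1).tolist(),int(st[i,4]),pts(name,z,[c[i]])[0].round(4).tolist()))
    return out
E
python3 - <<'E'
from h import *
print(grasp_offset)
for n in("top","scene"):
    p=np.load(f"pics/{n}0.npz")["p"]
    for z in(.022,.123):
        print(n,z)
        for o in lids(n,p,z,None): print(o)
p=np.load("pics/top0.npz");d=p["d"];p=p["p"]
# plate: bluish gray
hsv=cv2.cvtColor(p,cv2.COLOR_RGB2HSV);print(hsv[204,350],p[204,350])
m=(cv2.inRange(hsv,(90,25,100),(125,120,255))); m[:, :310]=0; m=m*1
n,l,st,c=cv2.connectedComponentsWithStats(m)
for i in range(1,n):
    if st[i,4]>300: print(st[i],c[i],pts("top",.008,[c[i]]))
E
```

```text
0.0187
top 0.022
([173.2, 164.6], 327, [0.6507, 0.2377, 0.022])
([249.8, 167.3], 311, [0.6446, 0.0116, 0.022])
([218.3, 239.3], 255, [0.4327, 0.1019, 0.022])
([142.9, 241.3], 269, [0.4243, 0.3236, 0.022])
([263.5, 242.4], 257, [0.4247, -0.0301, 0.022])
([465.3, 319.6], 91, [0.1866, -0.6494, 0.022])
top 0.123
([173.2, 164.6], 327, [0.6401, 0.2218, 0.123])
([249.8, 167.3], 311, [0.6344, 0.0124, 0.123])
([218.3, 239.3], 255, [0.4381, 0.096, 0.123])
([142.9, 241.3], 269, [0.4303, 0.3015, 0.123])
([263.5, 242.4], 257, [0.4307, -0.0262, 0.123])
([465.3, 319.6], 91, [0.2101, -0.6, 0.123])
scene 0.022
([381.3, 14.6], 2261, [0.5172, 1.063, 0.022])
([112.7, 41.7], 121, [-0.303, 0.3655, 0.022])
([265.2, 121.1], 203, [0.4319, 0.3176, 0.022])
([308.7, 149.5], 283, [0.6115, 0.2885, 0.022])
([228.8, 168.2], 249, [0.4405, 0.096, 0.022])
([201.0, 197.6], 275, [0.4322, -0.036, 0.022])
([269.0, 200.1], 351, [0.6063, 0.0625, 0.022])
([7.9, 218.1], 655, [-0.0304, -0.413, 0.022])
([258.0, 232.4], 90, [0.6378, -0.0453, 0.022])
scene 0.123
([381.3, 14.6], 2261, [0.56, 0.9244, 0.123])
([112.7, 41.7], 121, [-0.1922, 0.2847, 0.123])
([265.2, 121.1], 203, [0.4818, 0.2408, 0.123])
([308.7, 149.5], 283, [0.6466, 0.2141, 0.123])
([228.8, 168.2], 249, [0.4897, 0.0375, 0.123])
([201.0, 197.6], 275, [0.482, -0.0835, 0.123])
([269.0, 200.1], 351, [0.6417, 0.0069, 0.123])
([7.9, 218.1], 655, [0.0578, -0.4293, 0.123])
([258.0, 232.4], 90, [0.6706, -0.092, 0.123])
[106  25 135] [122 128 135]
[371 127  58  54 639] [392.93740219 163.14710485] [[ 0.66334623 -0.42193965  0.008     ]]
[ 324  179   53   50 1628] [349.55159705 204.3046683 ] [[ 0.53807636 -0.28716558  0.008     ]]
```

```bash
python3 -m jog '{"turn":[[0,0,6.3],[0,0,6.3],[0,0,6.3],[0,0,6.3]],"xyz":[[0,0,-1],[0,0,-1],[0,0,-1],[0,0,-1]],"fingers":[8.5,8.5,8.5,8.5]}' 50; python3 -m jog '{"turn":[[0,0,0],[0,0,0],[0,0,0],[0,0,0],[0,0,0],[0,0,0],[0,0,0],[0,0,0],[0,0,0],[0,0,0],[0,0,0],[0,0,0],[0,0,0],[0,0,0],[0,0,0],[0,0,0],[0,0,0],[0,0,0],[0,0,0],[0,0,0]],"xyz":[[2.05,-2.43,0],[2.05,-2.43,0],[2.05,-2.43,0],[2.05,-2.43,0],[2.05,-2.43,0],[2.05,-2.43,0],[2.05,-2.43,0],[2.05,-2.43,0],[2.05,-2.43,0],[2.05,-2.43,0],[2.05,-2.43,0],[2.05,-2.43,0],[2.05,-2.43,0],[2.05,-2.43,0],[2.05,-2.43,0],[2.05,-2.43,0],[2.05,-2.43,0],[2.05,-2.43,0],[2.05,-2.43,0],[2.05,-2.43,0]],"fingers":[8.5,8.5,8.5,8.5,8.5,8.5,8.5,8.5,8.5,8.5,8.5,8.5,8.5,8.5,8.5,8.5,8.5,8.5,8.5,8.5]}'
cat >> h.py <<'E'
def look(tag,z,thr=45):
    p,d=camera("wrist");save(p,tag);np.savez("pics/"+tag,p=p,d=d)
    s=state();T=np.array(s["eef_pos"]);Rt=R.from_rotvec(s["tcp_rot"])
    print("t",round(s["t"],2),"tcp",T.round(4),"tool x",Rt.as_matrix()[:,0].round(3),"q",np.round(s["qpos"],2),"F",np.round(s["force"],1))
    for o in lids("wrist",p,z,None,thr=thr):
        w=np.array(o[2]); print(o,"tool shift cm",(Rt.inv().apply(w-T)*100).round(2))
E
python3 -c '
from h import *
look("w1",.123)
m=camera_model("wrist");Rm=cv2.Rodrigues(np.array(m["rvec"],float))[0];print(-Rm.T@np.array(m["tvec"]).ravel(),Rm[2])'
```

```text
t: 0.43
eef_pos: [0.2235, -0.4748, 0.2382]
tcp_rot: [-3.141, 0.009, 0.0]
force: [-0.3, 0.9, 0.9]
grip_width: 0.0847
finger_force: 0.0
t: 2.1
eef_pos: [0.6342, 0.0124, 0.2377]
tcp_rot: [-3.142, -0.0, 0.001]
force: [-0.1, 0.1, 0.9]
grip_width: 0.0852
finger_force: 0.0
t 2.15 tcp [0.6362 0.0166 0.2367] tool x [ 1.     0.004 -0.001] q [-0.16  0.55  1.05  0.    1.54  1.41] F [ 3.2  3.2 -0. ]
([55.7, 169.7], 2919, [0.6445, 0.2197, 0.123]) tool shift cm [  0.91 -20.28  11.41]
([252.7, 174.9], 2421, [0.6398, 0.0163, 0.123]) tool shift cm [ 0.37  0.06 11.37]
([251.7, 331.2], 43472, [0.447, 0.0167, 0.123]) tool shift cm [-18.91  -0.05  11.38]
([196.4, 286.1], 1104, [0.5087, 0.0806, 0.123]) tool shift cm [-12.72  -6.42  11.39]
([279.8, 290.9], 1026, [0.503, -0.0157, 0.123]) tool shift cm [-13.33   3.21  11.37]
[0.70184087 0.01614897 0.41325286] [-2.58468738e-01  7.70704417e-04 -9.66019315e-01]
```

View pics/w1.png

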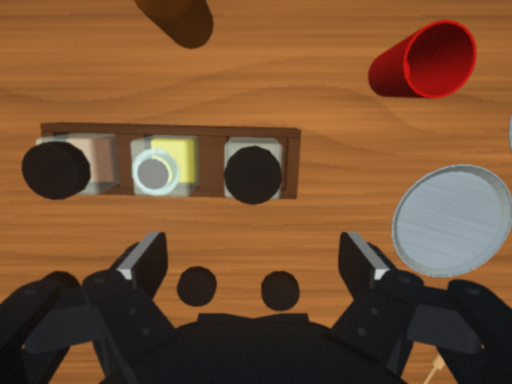

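The wrist view shows the -y jar's lid at (253,175), right between the fingers, and the +y jar's lid at (56,170). The plate is at (452,220). The arm was still settling, so I'll look again.

```bash
python3 -m jog '{"xyz":[[0,0,0],[0,0,0],[0,0,0]],"turn":[[0,0,0],[0,0,0],[0,0,0]],"fingers":[8.5,8.5,8.5]}'; python3 -c '
from h import *
look("w2",.123)
p=np.load("pics/w2.npz")["p"]
hsv=cv2.cvtColor(p,cv2.COLOR_RGB2HSV);m=cv2.inRange(hsv,(90,20,90),(125,120,255));n,l,st,c=cv2.connectedComponentsWithStats(m)
for i in range(1,n):
    if st[i,4]>2000: print(st[i],c[i],pts("wrist",.008,[c[i]]))
'
```

```text
t: 2.4
eef_pos: [0.6331, 0.0102, 0.238]
tcp_rot: [3.141, -0.001, -0.001]
force: [0.9, -0.5, -0.7]
grip_width: 0.0853
finger_force: 0.0
t 2.45 tcp [0.6331 0.01   0.2382] tool x [ 1.    -0.001 -0.   ] q [-0.17  0.54  1.06 -0.    1.54  1.4 ] F [-0.1  0.2  0.1]
([53.7, 168.9], 2928, [0.643, 0.2155, 0.123]) tool shift cm [  0.97 -20.55  11.52]
([250.6, 173.9], 2419, [0.6375, 0.0117, 0.123]) tool shift cm [ 0.44 -0.17 11.52]
([251.9, 331.2], 43537, [0.4426, 0.0105, 0.123]) tool shift cm [-19.05  -0.03  11.53]
([195.1, 285.6], 1101, [0.5058, 0.0762, 0.123]) tool shift cm [-12.73  -6.61  11.52]
([278.6, 290.3], 1024, [0.4995, -0.0205, 0.123]) tool shift cm [-13.35   3.06  11.53]
[ 395  170  113  105 8516] [449.57961484 221.42461249] [[ 0.53965687 -0.28940887  0.008     ]]
```

```bash
python3 -m jog '{"xyz":[[0.35,-0.15,2.5],[0,0,2.5],[0,0,2.5],[0,0,2.5],[0,0,2.5],[0,0,1],[0,0,0.7],[0,0,0],[0,0,0],[0,0,0],[0,0,0],[0,0,0],[0,0,0],[0,0,0]],"turn":[[0,0,0],[0,0,0],[0,0,0],[0,0,0],[0,0,0],[0,0,0],[0,0,0],[0,0,0],[0,0,0],[0,0,0],[0,0,0],[0,0,0],[0,0,0],[0,0,0]],"fingers":[8.5,8.5,8.5,8.5,8.5,8.5,8.5,8.5,8.5,5,5,5,5,5]}' 40; python3 -c '
from h import *
look("w3",.123)
print(state()["ft_torque"],state()["force"])'
```

```text
t: 3.62
eef_pos: [0.6371, 0.0124, 0.0964]
tcp_rot: [3.142, 0.0, 0.001]
force: [0.2, 0.2, -0.9]
grip_width: 0.0503
finger_force: 0.0
t 3.67 tcp [0.6371 0.0125 0.0963] tool x [1. 0. 0.] q [-0.16  0.64  1.26 -0.    1.24  1.41] F [-0.5 -1.3  0.4]
([254.3, 313.6], 48826, [0.5841, 0.011, 0.123]) tool shift cm [-5.3   0.15 -2.67]
[ 0.0260755   0.00426747 -0.00841909] [-0.49720584 -1.27978744  0.3899359 ]
```

View pics/w3.png

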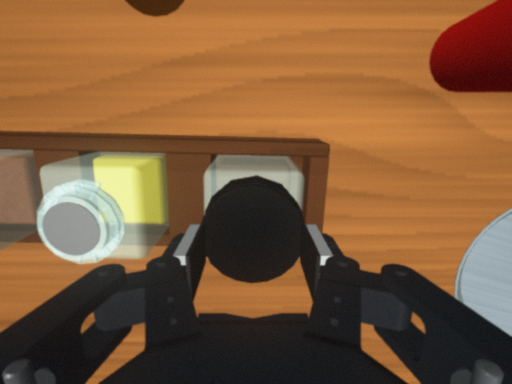

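The lid sits at (254,230), and the fingers close at about (195,245) and (315,245), yet the reading is a 50 mm opening with no force. I'll project the expected pad points into this picture.

```bash
python3 -c '
from h import *
m=camera_model("wrist");d=np.load("pics/w3.npz")["d"]
P=[]
for z in(.0963,.115,.123):
  for y in(-.03,-.025,0,.025,.03): P.append((.6371,.0125+y,z))
q=cv2.projectPoints(np.array(P),np.array(m["rvec"],float),np.array(m["tvec"],float),np.array(m["mtx"]),np.array(m["dist_coeffs"]))[0][:,0]
for a,b in zip(P,q): print(np.round(a,3),b.round(0))
print(m["mtx"]); print(d[180:280:10,[190,254,315]].round(3)); s=state();print(s["grip_width"],s["finger_force"])
Rm=cv2.Rodrigues(np.array(m["rvec"],float))[0];t=np.array(m["tvec"]).ravel()
for uv in[(254,230),(190,245),(315,245),(190,235),(315,235),(254,190),(254,270)]:
  n=cv2.undistortPoints(np.array([[uv]],float),np.array(m["mtx"]),np.array(m["dist_coeffs"]))[0,0]
  print(uv,(Rm.T@(np.r_[n,1]*d[uv[1],uv[0]]-t)).round(4))
'
```

```text
[ 0.637 -0.017  0.096] [298. 217.]
[ 0.637 -0.012  0.096] [290. 217.]
[0.637 0.012 0.096] [252. 217.]
[0.637 0.038 0.096] [214. 217.]
[0.637 0.042 0.096] [206. 217.]
[ 0.637 -0.017  0.115] [303. 228.]
[ 0.637 -0.012  0.115] [294. 228.]
[0.637 0.012 0.115] [252. 228.]
[0.637 0.038 0.115] [210. 228.]
[0.637 0.042 0.115] [201. 228.]
[ 0.637 -0.017  0.123] [305. 233.]
[ 0.637 -0.012  0.123] [296. 233.]
[0.637 0.012 0.123] [252. 233.]
[0.637 0.038 0.123] [207. 233.]
[0.637 0.042 0.123] [199. 233.]
[[287.02535934   0.         252.55900289]
 [  0.         287.02535934 189.55633744]
 [  0.           0.           1.        ]]
[[0.234 0.164 0.232]
 [0.235 0.154 0.234]
 [0.237 0.156 0.239]
 [0.241 0.159 0.24 ]
 [0.242 0.159 0.243]
 [0.138 0.159 0.138]
 [0.126 0.164 0.126]
 [0.116 0.163 0.118]
 [0.114 0.165 0.115]
 [0.115 0.166 0.114]]
0.049870525456524414 0.0
(254, 230) [0.6398 0.0113 0.1247]
(190, 245) [0.6489 0.0385 0.1621]
(315, 245) [ 0.6489 -0.0142  0.1621]
(190, 235) [0.6486 0.0408 0.1512]
(315, 235) [ 0.6487 -0.0165  0.1513]
(254, 190) [0.6627 0.0113 0.1244]
(254, 270) [0.6147 0.0113 0.1242]
```

```bash
python3 -m jog '{"xyz":[[0,0,0],[0,0,0],[0,0,0]],"turn":[[0,0,0],[0,0,0],[0,0,0]],"fingers":[4.5,4.5,4.5]}' 40; python3 -c '
from h import *
p,d=camera("wrist");save(p,"w4")
c=p[170:300,150:360];save(cv2.resize(c,None,fx=3,fy=3,interpolation=cv2.INTER_CUBIC),"w4c")
p3=np.load("pics/w3.npz")["p"];print(np.abs(p.astype(int)-p3).max(2).mean())
print(state()["ft_torque"],state()["force"])'
```

```text
t: 3.92
eef_pos: [0.637, 0.0124, 0.0961]
tcp_rot: [-3.142, 0.0, 0.0]
force: [0.0, 1.2, -0.3]
grip_width: 0.0446
finger_force: 0.0
5.814168294270833
[-0.02941202 -0.0130569   0.01797085] [-0.19464254  0.26806369 -0.06772886]
```

View pics/w4c.png

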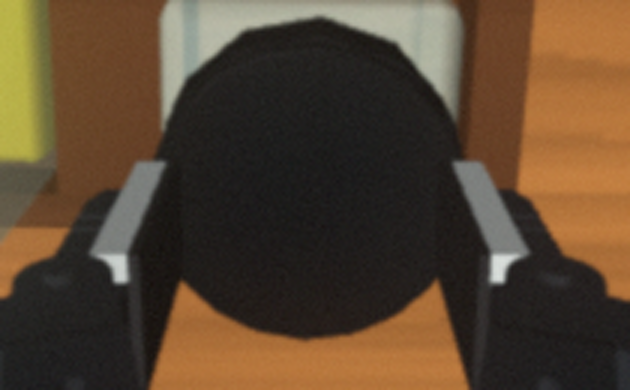

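```bash
python3 -c '
from h import *
p,d=camera("wrist")
m=camera_model("wrist");K=np.array(m["mtx"]);D=np.array(m["dist_coeffs"]);Rm=cv2.Rodrigues(np.array(m["rvec"],float))[0];t=np.array(m["tvec"]).ravel()
for uv in[(203,225),(202,227),(200,229),(197,233),(194,237),(190,242),(187,250),(303,225),(304,227),(306,230),(312,240),(254,200),(254,240),(220,230)]:
  n=cv2.undistortPoints(np.array([[uv]],float),K,D)[0,0]
  print(uv,p[uv[1],uv[0]],(Rm.T@(np.r_[n,1]*d[uv[1],uv[0]]-t)).round(4))
'
```

```text
(203, 225) [117 121 117] [0.6484 0.0369 0.1385]
(202, 227) [118 122 121] [0.6483 0.037  0.1408]
(200, 229) [124 127 125] [0.6483 0.0375 0.1434]
(197, 233) [126 129 125] [0.6486 0.038  0.1488]
(194, 237) [125 129 126] [0.6484 0.0386 0.153 ]
(190, 242) [123 128 125] [0.648  0.0395 0.1573]
(187, 250) [125 128 125] [0.6487 0.0388 0.1663]
(303, 225) [122 127 123] [ 0.6484 -0.0132  0.1384]
(304, 227) [123 127 124] [ 0.6488 -0.013   0.142 ]
(306, 230) [124 126 125] [ 0.6484 -0.0135  0.1449]
(312, 240) [126 129 128] [ 0.6488 -0.0139  0.157 ]
(254, 200) [34 33 31] [0.6571 0.0113 0.1241]
(254, 240) [30 29 29] [0.6334 0.0113 0.1238]
(220, 230) [31 28 28] [0.639  0.0304 0.1228]
```

The silver pad edges end at z≈0.138, above the lid top at 0.124, so the pads closed above the lid. I'll open, go 2 cm lower and check again.

```bash
python3 -m jog '{"xyz":[[0,0,0],[0,0,0],[0,0,0],[0,0,0],[0,0,1],[0,0,1],[0,0,0],[0,0,0]],"turn":[[0,0,0],[0,0,0],[0,0,0],[0,0,0],[0,0,0],[0,0,0],[0,0,0],[0,0,0]],"fingers":[7.2,7.2,7.2,7.2,7.2,7.2,7.2,7.2]}' 40; python3 -c '
from h import *
p,d=camera("wrist");save(p,"w5")
m=camera_model("wrist");K=np.array(m["mtx"]);D=np.array(m["dist_coeffs"]);Rm=cv2.Rodrigues(np.array(m["rvec"],float))[0];t=np.array(m["tvec"]).ravel()
v,u=np.nonzero((np.abs(p.astype(int)-124).max(2)<14)&(d>0)&(d<.2)); 
n=cv2.undistortPoints(np.c_[u,v].astype(float).reshape(-1,1,2),K,D)[:,0]
W=(np.c_[n,np.ones(len(n))]*d[v,u][:,None]-t)@Rm
W=W[(abs(W[:,0]-.648)<.006)]
for s in(W[:,1]>.0115,W[:,1]<.0115): print(len(W[s]),np.percentile(W[s],[1,50,99],axis=0).round(4).tolist())
print(state()["eef_pos"],state()["force"])'
```

```text
t: 4.68
eef_pos: [0.6364, 0.0125, 0.0749]
tcp_rot: [-3.141, 0.0, 0.003]
force: [1.0, 0.1, 0.6]
grip_width: 0.0718
finger_force: 0.0
375 [[0.6442, 0.0401, 0.0966], [0.6484, 0.0522, 0.1425], [0.6526, 0.0727, 0.1637]]
371 [[0.6463, -0.0305, 0.0959], [0.6484, -0.0277, 0.1417], [0.6528, -0.0175, 0.1611]]
[0.63684284 0.01245731 0.07564839] [-0.47325904  0.25538625  0.33032147]
```

```bash
python3 -c '
from h import *
p=cv2.imread("pics/w5.png")
cv2.imwrite("pics/w5c.png",cv2.resize(p[150:320,130:380],None,fx=3,fy=3,interpolation=cv2.INTER_CUBIC))'
```

```text
(no output)
```

View pics/w5c.png

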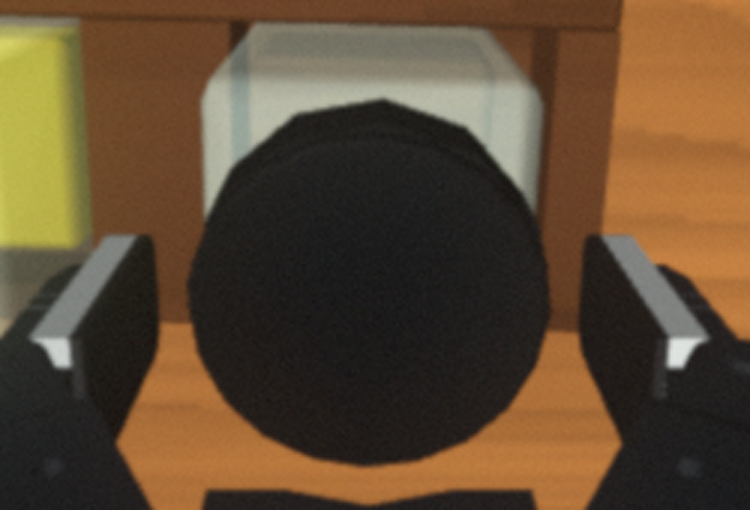

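The pads now straddle the lid with their tips at about z=0.12, so the true fingertip is roughly 43 mm above the reported TCP. I'll go 1.6 cm lower and close.

```bash
python3 -m jog '{"xyz":[[0,-0.1,0.8],[0,0,0.8],[0,0,0],[0,0,0],[0,0,0],[0,0,0],[0,0,0],[0,0,0],[0,0,0]],"turn":[[0,0,0],[0,0,0],[0,0,0],[0,0,0],[0,0,0],[0,0,0],[0,0,0],[0,0,0],[0,0,0]],"fingers":[7.2,7.2,7.2,5,5,5,5,5,5]}' 40;  python3 -c '
from h import *
p,d=camera("wrist");save(p,"w6");print(state()["eef_pos"],state()["force"])
p=cv2.imread("pics/w6.png")
cv2.imwrite("pics/w6c.png",cv2.resize(p[150:320,130:380],None,fx=2,fy=2,interpolation=cv2.INTER_CUBIC))'
```

```text
t: 5.48
eef_pos: [0.6371, 0.0135, 0.0602]
tcp_rot: [3.142, -0.0, 0.0]
force: [0.0, -0.7, 0.0]
grip_width: 0.06
finger_force: 43.2
[0.63707601 0.01341407 0.06016825] [-0.20552267  0.45536065  0.43504343]
```

View pics/w6c.png

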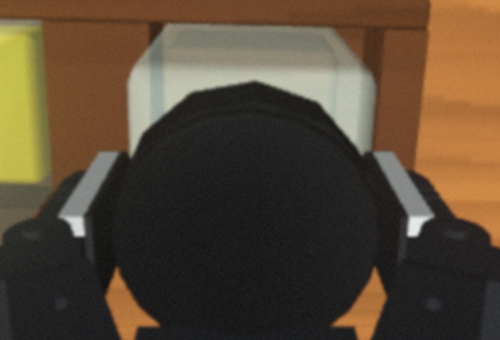

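The lid is gripped at 60 mm with 43 N. Now the first twist.

```bash
python3 -m jog '{"turn":[[0,0,-7],[0,0,-7],[0,0,-7],[0,0,-7],[0,0,-7],[0,0,-7],[0,0,-7],[0,0,-7],[0,0,-7],[0,0,-7],[0,0,-7],[0,0,-7],[0,0,-7]],"xyz":[[0,0,-0.0136],[0,0,-0.0136],[0,0,-0.0136],[0,0,-0.0136],[0,0,-0.0136],[0,0,-0.0136],[0,0,-0.0136],[0,0,-0.0136],[0,0,-0.0136],[0,0,-0.0136],[0,0,-0.0136],[0,0,-0.0136],[0,0,-0.0136]],"fingers":[5,5,5,5,5,5,5,5,5,5,5,5,5]}';  python3 -c '
from h import *
s=state();print(s["eef_pos"],s["force"],s["ft_torque"],s["qpos"])'
```

```text
t: 6.62
eef_pos: [0.6365, 0.0139, 0.0617]
tcp_rot: [-2.194, -2.246, 0.001]
force: [-4.2, 2.0, -0.9]
grip_width: 0.0595
finger_force: 43.2
[0.63649608 0.01392471 0.06167893] [-4.16694383  1.97888948 -0.91822626] [ 0.26260316  0.42248238 -0.01497317] [-1.62105574e-01  6.80712998e-01  1.29432291e+00  6.42034685e-04
  1.16807936e+00 -1.85849850e-01]
```

```bash
python3 -m jog '{"turn":[[0,0,-7],[0,0,-7],[0,0,-7],[0,0,-7],[0,0,-7],[0,0,-7],[0,0,-7],[0,0,-7],[0,0,-7],[0,0,-7],[0,0,-7],[0,0,-7],[0,0,-7],[0,0,-7],[0,0,-7],[0,0,-7],[0,0,0]],"xyz":[[0,0,-0.0136],[0,0,-0.0136],[0,0,-0.0136],[0,0,-0.0136],[0,0,-0.0136],[0,0,-0.0136],[0,0,-0.0136],[0,0,-0.0136],[0,0,-0.0136],[0,0,-0.0136],[0,0,-0.0136],[0,0,-0.0136],[0,0,-0.0136],[0,0,-0.0136],[0,0,-0.0136],[0,0,-0.0136],[0,0,0]],"fingers":[5,5,5,5,5,5,5,5,5,5,5,5,5,5,5,5,5]}';  python3 -c '
from h import *
s=state();print(s["force"],s["ft_torque"],s["qpos"])'
python3 -m jog '{"turn":[[0,0,0],[0,0,0],[0,0,0],[0,0,7],[0,0,7],[0,0,7],[0,0,7],[0,0,7],[0,0,7],[0,0,7],[0,0,7],[0,0,7],[0,0,7],[0,0,7],[0,0,7],[0,0,7],[0,0,7],[0,0,7],[0,0,7]],"xyz":[[0,0,0],[0,0,0],[0,0,0],[0,0,0],[0,0,0],[0,0,0],[0,0,0],[0,0,0],[0,0,0],[0,0,0],[0,0,0],[0,0,0],[0,0,0],[0,0,0],[0,0,0],[0,0,0],[0,0,0],[0,0,0],[0,0,0]],"fingers":[7.5,7.5,7.5,7.5,7.5,7.5,7.5,7.5,7.5,7.5,7.5,7.5,7.5,7.5,7.5,7.5,7.5,7.5,7.5]}'
python3 -m jog '{"turn":[[0,0,7],[0,0,7],[0,0,7],[0,0,7],[0,0,7],[0,0,7],[0,0,7],[0,0,7],[0,0,7],[0,0,7],[0,0,7],[0,0,7],[0,0,7],[0,0,0]],"xyz":[[0,0,0],[0,0,0],[0,0,0],[0,0,0],[0,0,0],[0,0,0],[0,0,0],[0,0,0],[0,0,0],[0,0,0],[0,0,0],[0,0,0],[0,0,0],[0,0,0]],"fingers":[7.5,7.5,7.5,7.5,7.5,7.5,7.5,7.5,7.5,7.5,7.5,7.5,7.5,7.5]}'
python3 -c '
from h import *
look("w7",.127)
d=np.load("pics/w7.npz")["d"]
m=camera_model("wrist");K=np.array(m["mtx"]);D=np.array(m["dist_coeffs"]);Rm=cv2.Rodrigues(np.array(m["rvec"],float))[0];t=np.array(m["tvec"]).ravel()
for uv in[(254,230),(254,250),(240,240),(265,240)]:
  n=cv2.undistortPoints(np.array([[uv]],float),K,D)[0,0];print(uv,(Rm.T@(np.r_[n,1]*np.median(d[uv[1]-4:uv[1]+5,uv[0]-4:uv[0]+5])-t)).round(4))
'
```

```text
t: 8.03
eef_pos: [0.6346, 0.0127, 0.0629]
tcp_rot: [0.635, -3.07, -0.001]
force: [-9.8, -5.1, -1.2]
grip_width: 0.0602
finger_force: 43.4
[-9.77571085 -5.13821507 -1.19922742] [-0.82956081  1.53305934 -0.05805719] [-0.16325924  0.67862729  1.29450983 -0.00219179  1.17492229 -2.14114463]
t: 9.62
eef_pos: [0.6373, 0.0135, 0.0643]
tcp_rot: [2.208, 2.234, 0.001]
force: [-0.0, 0.6, -0.0]
grip_width: 0.0756
finger_force: 0.0
t: 10.78
eef_pos: [0.6373, 0.0136, 0.0643]
tcp_rot: [-3.142, 0.007, -0.001]
force: [-0.2, -0.2, 0.2]
grip_width: 0.0748
finger_force: 0.0
t 10.83 tcp [0.6373 0.0135 0.0643] tool x [1.    0.002 0.001] q [-0.16  0.68  1.29  0.    1.17  1.41] F [ 0.1  0.6 -0.3]
([288.5, 310.3], 45329, [0.6146, -0.0035, 0.127]) tool shift cm [-2.27  1.7  -6.28]
([38.6, 337.7], 6114, [0.5986, 0.1156, 0.127]) tool shift cm [ -3.84 -10.22  -6.28]
(254, 230) [0.6542 0.0126 0.1261]
(254, 250) [0.6449 0.0126 0.1264]
(240, 240) [0.6495 0.0187 0.1262]
(265, 240) [0.6496 0.0078 0.1263]
```

The lid rose about 2–4 mm. The side force suggests its axis is about 1.5 mm toward -x, so I'll correct, grip harder and twist again.

```bash
python3 -m jog '{"turn":[[0,0,0],[0,0,0],[0,0,0],[0,0,0],[0,0,0],[0,0,-7],[0,0,-7],[0,0,-7],[0,0,-7],[0,0,-7],[0,0,-7],[0,0,-7],[0,0,-7],[0,0,-7],[0,0,-7],[0,0,-7],[0,0,-7],[0,0,-7]],"xyz":[[-0.16,0.04,0],[0,0,0],[0,0,0],[0,0,0],[0,0,0],[0,0,-0.0136],[0,0,-0.0136],[0,0,-0.0136],[0,0,-0.0136],[0,0,-0.0136],[0,0,-0.0136],[0,0,-0.0136],[0,0,-0.0136],[0,0,-0.0136],[0,0,-0.0136],[0,0,-0.0136],[0,0,-0.0136],[0,0,-0.0136]],"fingers":[7.5,5,5,5,5,5,5,5,5,5,5,5,5,5,5,5,5,5]}' 65
python3 -m jog '{"turn":[[0,0,-7],[0,0,-7],[0,0,-7],[0,0,-7],[0,0,-7],[0,0,-7],[0,0,-7],[0,0,-7],[0,0,-7],[0,0,-7],[0,0,-7],[0,0,-7],[0,0,-7],[0,0,-7],[0,0,-7],[0,0,-7],[0,0,0]],"xyz":[[0,0,-0.0136],[0,0,-0.0136],[0,0,-0.0136],[0,0,-0.0136],[0,0,-0.0136],[0,0,-0.0136],[0,0,-0.0136],[0,0,-0.0136],[0,0,-0.0136],[0,0,-0.0136],[0,0,-0.0136],[0,0,-0.0136],[0,0,-0.0136],[0,0,-0.0136],[0,0,-0.0136],[0,0,-0.0136],[0,0,0]],"fingers":[5,5,5,5,5,5,5,5,5,5,5,5,5,5,5,5,5]}'
python3 -c '
from h import *
s=state();print(s["force"],s["ft_torque"],s["qpos"])'
python3 -m jog '{"turn":[[0,0,0],[0,0,0],[0,0,0],[0,0,7],[0,0,7],[0,0,7],[0,0,7],[0,0,7],[0,0,7],[0,0,7],[0,0,7],[0,0,7],[0,0,7],[0,0,7],[0,0,7],[0,0,7],[0,0,7],[0,0,7],[0,0,7]],"xyz":[[0,0,0],[0,0,0],[0,0,0],[0,0,0],[0,0,0],[0,0,0],[0,0,0],[0,0,0],[0,0,0],[0,0,0],[0,0,0],[0,0,0],[0,0,0],[0,0,0],[0,0,0],[0,0,0],[0,0,0],[0,0,0],[0,0,0]],"fingers":[7.5,7.5,7.5,7.5,7.5,7.5,7.5,7.5,7.5,7.5,7.5,7.5,7.5,7.5,7.5,7.5,7.5,7.5,7.5]}'
python3 -m jog '{"turn":[[0,0,7],[0,0,7],[0,0,7],[0,0,7],[0,0,7],[0,0,7],[0,0,7],[0,0,7],[0,0,7],[0,0,7],[0,0,7],[0,0,7],[0,0,7],[0,0,0]],"xyz":[[0,0,0],[0,0,0],[0,0,0],[0,0,0],[0,0,0],[0,0,0],[0,0,0],[0,0,0],[0,0,0],[0,0,0],[0,0,0],[0,0,0],[0,0,0],[0,0,0]],"fingers":[7.5,7.5,7.5,7.5,7.5,7.5,7.5,7.5,7.5,7.5,7.5,7.5,7.5,7.5]}'
cat >> h.py <<'E'
def d3(uvs,d):
    m=camera_model("wrist");K=np.array(m["mtx"]);D=np.array(m["dist_coeffs"]);Rm=cv2.Rodrigues(np.array(m["rvec"],float))[0];t=np.array(m["tvec"]).ravel()
    for uv in uvs:
        n=cv2.undistortPoints(np.array([[uv]],float),K,D)[0,0];print(uv,(Rm.T@(np.r_[n,1]*np.median(d[uv[1]-4:uv[1]+5,uv[0]-4:uv[0]+5])-t)).round(4))
E
python3 -c '
from h import *
look("w8",.13)
d3([(254,230),(254,250),(240,240),(265,240)],np.load("pics/w8.npz")["d"])
'
```

```text
t: 12.33
eef_pos: [0.6354, 0.013, 0.0662]
tcp_rot: [2.195, 2.248, -0.0]
force: [-3.4, -1.6, 2.5]
grip_width: 0.0584
finger_force: 69.3
t: 13.75
eef_pos: [0.6358, 0.0131, 0.0684]
tcp_rot: [-0.634, 3.076, -0.0]
force: [0.1, -0.2, 4.4]
grip_width: 0.0589
finger_force: 69.4
[ 0.05997371 -0.16421337  4.41413432] [-0.0881514  -0.05927489  0.09246617] [-1.63401390e-01  6.70281451e-01  1.29374946e+00  6.97162698e-05
  1.17654636e+00 -2.14059366e+00]
t: 15.33
eef_pos: [0.6353, 0.0131, 0.0677]
tcp_rot: [-2.21, -2.232, 0.001]
force: [0.6, 0.4, 0.7]
grip_width: 0.0749
finger_force: 0.0
t: 16.5
eef_pos: [0.6353, 0.0131, 0.0677]
tcp_rot: [-3.141, 0.009, 0.001]
force: [0.3, 0.3, 0.6]
grip_width: 0.0751
finger_force: 0.0
t 16.55 tcp [0.6353 0.0131 0.0678] tool x [ 1.     0.001 -0.   ] q [-0.16  0.67  1.29  0.    1.18  1.41] F [-0.3  0.4  0.4]
([288.4, 309.8], 45501, [0.6125, -0.004, 0.13]) tool shift cm [-2.29  1.7  -6.22]
([39.6, 336.8], 6311, [0.5969, 0.1151, 0.13]) tool shift cm [ -3.83 -10.21  -6.22]
(254, 230) [0.6526 0.0121 0.1303]
(254, 250) [0.6432 0.0121 0.1303]
(240, 240) [0.6479 0.0181 0.1304]
(265, 240) [0.648  0.0074 0.1304]
```

It's well centred now, and the lid top is at 0.1303, a rise of about 6.5 mm. One more twist should free it.

```bash
python3 -m jog '{"turn":[[0,0,0],[0,0,0],[0,0,0],[0,0,0],[0,0,-7],[0,0,-7],[0,0,-7],[0,0,-7],[0,0,-7],[0,0,-7],[0,0,-7],[0,0,-7],[0,0,-7],[0,0,-7],[0,0,-7],[0,0,-7],[0,0,-7],[0,0,-7],[0,0,-7],[0,0,0]],"xyz":[[0,0,0],[0,0,0],[0,0,0],[0,0,0],[0,0,-0.0136],[0,0,-0.0136],[0,0,-0.0136],[0,0,-0.0136],[0,0,-0.0136],[0,0,-0.0136],[0,0,-0.0136],[0,0,-0.0136],[0,0,-0.0136],[0,0,-0.0136],[0,0,-0.0136],[0,0,-0.0136],[0,0,-0.0136],[0,0,-0.0136],[0,0,-0.0136],[0,0,0]],"fingers":[5,5,5,5,5,5,5,5,5,5,5,5,5,5,5,5,5,5,5,5]}' 65
python3 -m jog '{"turn":[[0,0,-3],[0,0,-3],[0,0,-3],[0,0,-3],[0,0,0]],"xyz":[[0,0,-0.03],[0,0,-0.03],[0,0,-0.05],[0,0,-0.05],[0,0,0]],"fingers":[5,5,5,5,5]}'
python3 -c '
from h import *
s=state();print(s["force"],s["ft_torque"],s["qpos"])'
```

```text
t: 18.22
eef_pos: [0.6355, 0.013, 0.0703]
tcp_rot: [1.906, 2.497, 0.0]
force: [-0.4, 0.6, 3.5]
grip_width: 0.0586
finger_force: 69.1
t: 18.63
eef_pos: [0.6352, 0.0131, 0.0713]
tcp_rot: [-1.643, -2.677, 0.001]
force: [0.1, -1.2, -0.2]
grip_width: 0.0585
finger_force: 69.5
[ 0.05152855 -1.16185879 -0.16383915] [ 0.03779765 -0.03209326  0.0626455 ] [-1.63534477e-01  6.67041957e-01  1.29138160e+00 -3.70869895e-05
  1.18401629e+00 -6.33304210e-01]
```

```bash
python3 -m jog '{"turn":[[0,0,0],[0,0,0],[0,0,0],[0,0,0],[0,0,0],[0,0,0],[0,0,7],[0,0,7],[0,0,7],[0,0,7],[0,0,7],[0,0,7],[0,0,7],[0,0,7],[0,0,7],[0,0,7],[0,0,7],[0,0,7],[0,0,7],[0,0,7]],"xyz":[[0,0,-0.1],[0,0,-0.15],[0,0,-0.2],[0,0,-0.3],[0,0,-0.3],[0,0,-0.3],[0,0,-1],[0,0,-1],[0,0,-1],[0,0,-1],[0,0,-1],[0,0,-1],[0,0,-1],[0,0,-1],[0,0,-1],[0,0,-1],[0,0,-1],[0,0,0],[0,0,0],[0,0,0]],"fingers":[5,5,5,5,5,5,5,5,5,5,5,5,5,5,5,5,5,5,5,5]}'
python3 -m jog '{"turn":[[0,0,7],[0,0,7],[0,0,5],[0,0,0],[0,0,0],[0,0,0],[0,0,0],[0,0,0],[0,0,0],[0,0,0],[0,0,0],[0,0,0],[0,0,0],[0,0,0]],"xyz":[[0,0,0],[0,0,0],[0,0,0],[-1,2.5,0],[-1,3,0],[-1,3,0],[-1,3,0],[-1,3,0],[-1,3,0],[-1,3,0],[-1,3,0],[0,2,0],[0,0,0],[0,0,0]],"fingers":[5,5,5,5,5,5,5,5,5,5,5,5,5,5]}'
python3 -c '
from h import *
look("w9",.13)
p=np.load("pics/w9.npz")["p"]
hsv=cv2.cvtColor(p,cv2.COLOR_RGB2HSV);m=cv2.inRange(hsv,(90,20,90),(125,120,255));n,l,st,c=cv2.connectedComponentsWithStats(m)
for i in range(1,n):
    if st[i,4]>2000: print(st[i],c[i],pts("wrist",.008,[c[i]]))
q,_=camera("top");save(q,"top1")
save(np.hstack([q[:,:400]*1,p[:,:400]]),"m1")'
```

```text
t: 20.3
eef_pos: [0.6354, 0.013, 0.1956]
tcp_rot: [3.1, 0.509, 0.001]
force: [0.6, 0.7, -0.4]
grip_width: 0.0586
finger_force: 69.5
t: 21.47
eef_pos: [0.5552, -0.2426, 0.1952]
tcp_rot: [-3.141, 0.003, -0.0]
force: [0.9, -0.1, -0.1]
grip_width: 0.0586
finger_force: 69.6
t 21.52 tcp [ 0.5554 -0.2417  0.1952] tool x [ 1.    -0.001  0.   ] q [-0.6   0.5   1.24  0.    1.41  0.97] F [ 0.4 -0.7 -0.1]
([247.9, 311.6], 55131, [0.432, -0.2374, 0.13]) tool shift cm [-12.34  -0.42   6.52]
([12.9, 253.6], 1082, [0.4947, -0.0186, 0.13]) tool shift cm [ -6.09 -22.3    6.53]
[ 347    0  162  133 7094] [400.43092754  78.78883564] [[ 0.66056686 -0.41836233  0.008     ]]
[  248   102   131   126 11329] [313.6757878  161.68002472] [[ 0.56076283 -0.32020865  0.008     ]]
```

View pics/m1.png

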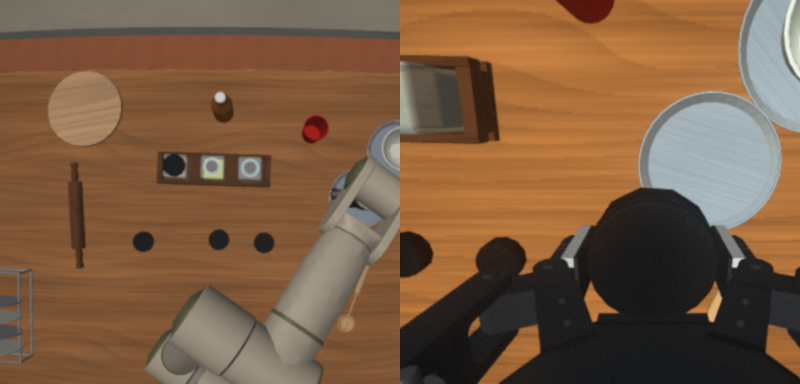

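The lid came off cleanly and all three necks are bare now. The plate shows in the wrist view at about (310,160), so it has been knocked about 3–4 cm from its first place. I'll fit its rim.

```bash
cat >> h.py <<'E'
from scipy.optimize import least_squares
def plate(p,cam="wrist",guess=None,r=.09,z=.012):
    """floor/rim pixels: low saturation grey-blue; robust circle fit of outline on plane z"""
    hsv=cv2.cvtColor(p,cv2.COLOR_RGB2HSV)
    m=((hsv[...,1]<80)&(hsv[...,2]>70)).astype(np.uint8)
    m=cv2.morphologyEx(m,cv2.MORPH_OPEN,np.ones((3,3)))
    e=cv2.findContours(m,cv2.RETR_LIST,cv2.CHAIN_APPROX_NONE)[0]
    uv=np.vstack([c[:,0] for c in e if len(c)>40]); W=pts(cam,z,uv)[:,:2]
    k=np.array([p[v,u].max()>0 for u,v in uv])
    W=W[k&(np.hypot(*(W-guess).T)<.12)&(uv[:,0]>2)&(uv[:,0]<509)&(uv[:,1]>2)]
    s=least_squares(lambda q:np.hypot(*(W-q[:2]).T)-q[2],[*guess,r],loss="cauchy",f_scale=.0015)
    res=np.abs(np.hypot(*(W-s.x[:2]).T)-s.x[2]);print("plate",s.x.round(4),"inliers",(res<.003).sum(),len(W));return s.x
E
python3 -c '
from h import *
p=np.load("pics/w9.npz")["p"];s=plate(p,guess=[.56,-.318])
p,_=camera("scene");save(p,"scene1");plate(p,"scene",[.56,-.318])
s=state();T=np.array(s["eef_pos"])
'
```

```text
plate [ 0.5565 -0.3139  0.0903] inliers 297 477
plate [ 0.5579 -0.3134  0.0893] inliers 167 194
```

View pics/scene1.png

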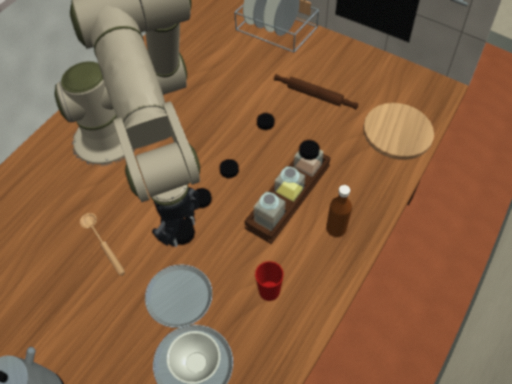

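Both views put the plate at (0.557, -0.314), just beside the bowl's plate. The lid's lower edge is about 40 mm above the TCP, so I'll descend over the plate centre.

```bash
python3 -m jog '{"turn":[[0,0,0],[0,0,0],[0,0,0],[0,0,0],[0,0,0],[0,0,0],[0,0,0],[0,0,0],[0,0,0],[0,0,0],[0,0,0],[0,0,0],[0,0,0],[0,0,0],[0,0,0],[0,0,0]],"xyz":[[0.15,2.4,0],[0,2.4,0],[0,2.4,0],[0,0,2.5],[0,0,2.5],[0,0,2.5],[0,0,2.5],[0,0,2.5],[0,0,2.5],[0,0,2.5],[0,0,2],[0,0,1.5],[0,0,1],[0,0,0.6],[0,0,0],[0,0,0]],"fingers":[5,5,5,5,5,5,5,5,5,5,5,5,5,5,5,5]}'
python3 -m jog '{"turn":[[0,0,0],[0,0,0],[0,0,0],[0,0,0]],"xyz":[[0,0,0.1],[0,0,0.1],[0,0,0.1],[0,0,0]],"fingers":[5,5,5,5]}'
python3 -c '
from h import *
look("w10",.025);p=np.load("pics/w10.npz")["p"];plate(p,guess=[.557,-.314])'
```

```text
t: 22.95
eef_pos: [0.5574, -0.3139, -0.0302]
tcp_rot: [3.141, 0.001, 0.001]
force: [0.4, -0.0, -0.2]
grip_width: 0.0584
finger_force: 69.7
t: 23.28
eef_pos: [0.557, -0.314, -0.0337]
tcp_rot: [3.141, -0.0, 0.0]
force: [-0.4, 0.1, 0.1]
grip_width: 0.0585
finger_force: 69.7
t 23.33 tcp [ 0.5569 -0.314  -0.0337] tool x [ 1. -0.  0.] q [-0.7   0.81  1.34 -0.    0.99  0.87] F [-0.2 -0.  -0.1]
([252.1, 312.7], 56396, [0.5298, -0.3142, 0.025]) tool shift cm [-2.71  0.02 -5.87]
plate [ 0.5559 -0.315   0.0908] inliers 652 1604
```

View pics/w10.png

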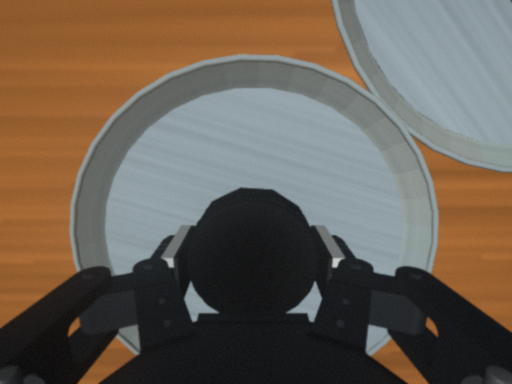

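The lid hangs centred over the plate, lid at (252,250) and plate centre column 255. I'll lower to contact.

```bash
python3 -m jog '{"turn":[[0,0,0],[0,0,0],[0,0,0],[0,0,0]],"xyz":[[0,0,0.1],[0,0,0.1],[0,0,0.1],[0,0,0]],"fingers":[5,5,5,5]}'
python3 -m jog '{"turn":[[0,0,0],[0,0,0]],"xyz":[[0,0,0.08],[0,0,0]],"fingers":[5,5]}'
python3 -m jog '{"turn":[[0,0,0],[0,0,0]],"xyz":[[0,0,0.08],[0,0,0]],"fingers":[5,5]}'
```

```text
t: 23.67
eef_pos: [0.5572, -0.3142, -0.0344]
tcp_rot: [3.141, 0.0, 0.001]
force: [-7.9, 6.3, 19.2]
grip_width: 0.0587
finger_force: 81.6
t: 23.83
eef_pos: [0.5572, -0.3142, -0.0345]
tcp_rot: [3.141, 0.001, 0.001]
force: [-9.6, 7.3, 25.0]
grip_width: 0.0587
finger_force: 84.8
t: 24.0
eef_pos: [0.5572, -0.3142, -0.0345]
tcp_rot: [3.14, 0.001, 0.001]
force: [-12.5, 8.4, 31.3]
grip_width: 0.0585
finger_force: 88.1
```

```bash
python3 -m jog '{"turn":[[0,0,0],[0,0,0],[0,0,0],[0,0,0],[0,0,0],[0,0,0],[0,0,0],[0,0,0],[0,0,0],[0,0,0],[0,0,0],[0,0,0],[0,0,0],[0,0,0],[0,0,0]],"xyz":[[0,0,-0.2],[0,0,-0.2],[0,0,0],[0,0,0],[0,0,0],[0,0,-1],[0,0,-2.5],[0,0,-2.5],[0,0,-2.5],[0,0,-2.5],[0,0,-2.5],[0,0,-2.5],[0,0,-2.5],[0,0,-2.5],[0,0,-2.5]],"fingers":[5,5,7.5,7.5,7.5,7.5,7.5,7.5,7.5,7.5,7.5,7.5,7.5,7.5,7.5]}'
python3 -c '
from h import *
look("w11",.025);p=np.load("pics/w11.npz")["p"];plate(p,guess=[.557,-.314])'
python3 -m jog '{"turn":[[0,0,0],[0,0,0],[0,0,0],[0,0,0],[0,0,0],[0,0,0],[0,0,0],[0,0,0],[0,0,0],[0,0,0],[0,0,0],[0,0,0],[0,0,0],[0,0,0],[0,0,0],[0,0,0],[0,0,0],[0,0,0],[0,0,0],[0,0,0]],"xyz":[[0.5,-3.1,0],[0.5,-3.1,0],[0.5,-3.1,0],[0.5,-3.1,0],[0.5,-3.1,0],[0.5,-3.1,0],[0.5,-3.1,0],[0.5,-3.1,0],[0.5,-3.1,0],[0.5,-3.1,0],[0.5,-3.1,0],[0.5,-3.1,0],[0.5,-3.1,0],[0.5,-3.1,0],[0.5,-3.1,0],[0.5,-3.1,0],[0.4,-4.1,0],[0,0,0],[0,0,0],[0,0,0]],"fingers":[7.5,7.5,7.5,7.5,7.5,7.5,7.5,7.5,7.5,7.5,7.5,7.5,7.5,7.5,7.5,7.5,7.5,7.5,7.5,7.5]}'
python3 -c '
from h import *
look("w12",.123)'
```

```text
t: 25.25
eef_pos: [0.5567, -0.3138, 0.2025]
tcp_rot: [3.141, -0.0, 0.001]
force: [0.1, 0.2, -0.4]
grip_width: 0.075
finger_force: 0.0
t 25.3 tcp [ 0.5581 -0.3149  0.2081] tool x [1.    0.    0.007] q [-0.7   0.57  1.1   0.    1.47  0.87] F [1.  0.3 6.2]
([27.2, 101.7], 1885, [0.6383, -0.0457, 0.025]) tool shift cm [  7.89 -27.02  18.21]
([252.9, 165.5], 1664, [0.5605, -0.3168, 0.025]) tool shift cm [ 0.11  0.09 18.31]
([501.8, 259.6], 623, [0.4273, -0.6655, 0.025]) tool shift cm [-13.21  34.95  18.42]
([248.0, 327.6], 46105, [0.3173, -0.3098, 0.025]) tool shift cm [-24.21  -0.61  18.14]
plate [ 0.5576 -0.3172  0.0914] inliers 377 567
t: 26.97
eef_pos: [0.6408, 0.2228, 0.2006]
tcp_rot: [3.141, 0.0, -0.0]
force: [-0.2, -0.2, 0.6]
grip_width: 0.075
finger_force: 0.0
t 27.02 tcp [0.641  0.2222 0.2008] tool x [ 1.    -0.001  0.   ] q [ 0.16  0.67  0.94 -0.    1.53  1.73] F [ 0.3 -0.6 -0.2]
([253.0, 184.8], 3139, [0.6432, 0.2213, 0.123]) tool shift cm [0.22 0.08 7.78]
([252.6, 329.5], 45354, [0.4856, 0.2217, 0.123]) tool shift cm [-15.54   0.06   7.78]
```

Lid 1 sits on the plate centre. The arm is already centred over the +y jar's lid, so I'll descend, grip and twist.

```bash
python3 -m jog '{"turn":[[0,0,0],[0,0,0],[0,0,0],[0,0,0],[0,0,0],[0,0,0],[0,0,0],[0,0,0],[0,0,0],[0,0,0],[0,0,0],[0,0,0],[0,0,0]],"xyz":[[0.04,0,2.5],[0,0,2.5],[0,0,2.5],[0,0,2.5],[0,0,2],[0,0,1],[0,0,0.6],[0,0,0.4],[0,0,0],[0,0,0],[0,0,0],[0,0,0],[0,0,0]],"fingers":[7.5,7.5,7.5,7.5,7.5,7.5,7.5,7.5,7.5,5,5,5,5]}' 65
python3 -m jog '{"turn":[[0,0,-7],[0,0,-7],[0,0,-7],[0,0,-7],[0,0,-7],[0,0,-7],[0,0,-7],[0,0,-7],[0,0,-7],[0,0,-7],[0,0,-7],[0,0,-7],[0,0,-7]],"xyz":[[0,0,-0.0136],[0,0,-0.0136],[0,0,-0.0136],[0,0,-0.0136],[0,0,-0.0136],[0,0,-0.0136],[0,0,-0.0136],[0,0,-0.0136],[0,0,-0.0136],[0,0,-0.0136],[0,0,-0.0136],[0,0,-0.0136],[0,0,-0.0136]],"fingers":[5,5,5,5,5,5,5,5,5,5,5,5,5]}'
```

```text
t: 28.1
eef_pos: [0.6422, 0.2231, 0.0623]
tcp_rot: [-3.141, -0.0, -0.005]
force: [-1.1, -1.1, 6.5]
grip_width: 0.0584
finger_force: 70.0
t: 29.18
eef_pos: [0.6414, 0.2235, 0.0628]
tcp_rot: [-2.195, -2.247, -0.002]
force: [-1.3, 1.9, 0.7]
grip_width: 0.0586
finger_force: 69.6
```

```bash
python3 -m jog '{"turn":[[0,0,-7],[0,0,-7],[0,0,-7],[0,0,-7],[0,0,-7],[0,0,-7],[0,0,-7],[0,0,-7],[0,0,-7],[0,0,-7],[0,0,-7],[0,0,-7],[0,0,-7],[0,0,-7],[0,0,-7],[0,0,-7],[0,0,0]],"xyz":[[0,0,-0.0136],[0,0,-0.0136],[0,0,-0.0136],[0,0,-0.0136],[0,0,-0.0136],[0,0,-0.0136],[0,0,-0.0136],[0,0,-0.0136],[0,0,-0.0136],[0,0,-0.0136],[0,0,-0.0136],[0,0,-0.0136],[0,0,-0.0136],[0,0,-0.0136],[0,0,-0.0136],[0,0,-0.0136],[0,0,0]],"fingers":[5,5,5,5,5,5,5,5,5,5,5,5,5,5,5,5,5]}'
python3 -m jog '{"turn":[[0,0,0],[0,0,0],[0,0,0],[0,0,7],[0,0,7],[0,0,7],[0,0,7],[0,0,7],[0,0,7],[0,0,7],[0,0,7],[0,0,7],[0,0,7],[0,0,7],[0,0,7],[0,0,7],[0,0,7],[0,0,7],[0,0,7]],"xyz":[[0,0,0],[0,0,0],[0,0,0],[0,0,0],[0,0,0],[0,0,0],[0,0,0],[0,0,0],[0,0,0],[0,0,0],[0,0,0],[0,0,0],[0,0,0],[0,0,0],[0,0,0],[0,0,0],[0,0,0],[0,0,0],[0,0,0]],"fingers":[7.5,7.5,7.5,7.5,7.5,7.5,7.5,7.5,7.5,7.5,7.5,7.5,7.5,7.5,7.5,7.5,7.5,7.5,7.5]}'
python3 -m jog '{"turn":[[0,0,7],[0,0,7],[0,0,7],[0,0,7],[0,0,7],[0,0,7],[0,0,7],[0,0,7],[0,0,7],[0,0,7],[0,0,7],[0,0,7],[0,0,7],[0,0,0]],"xyz":[[0,0,0],[0,0,0],[0,0,0],[0,0,0],[0,0,0],[0,0,0],[0,0,0],[0,0,0],[0,0,0],[0,0,0],[0,0,0],[0,0,0],[0,0,0],[0,0,0]],"fingers":[7.5,7.5,7.5,7.5,7.5,7.5,7.5,7.5,7.5,7.5,7.5,7.5,7.5,7.5]}'
python3 -c '
from h import *
look("w13",.127)
d3([(254,230),(254,250),(240,240),(265,240)],np.load("pics/w13.npz")["d"])
'
```

```text
t: 30.6
eef_pos: [0.6397, 0.2226, 0.0647]
tcp_rot: [0.636, -3.072, 0.001]
force: [-8.5, -5.1, 4.1]
grip_width: 0.059
finger_force: 69.8
t: 32.18
eef_pos: [0.6416, 0.2232, 0.0647]
tcp_rot: [2.209, 2.234, 0.001]
force: [-0.7, -0.6, 0.5]
grip_width: 0.0751
finger_force: 0.0
t: 33.35
eef_pos: [0.6416, 0.2231, 0.0647]
tcp_rot: [-3.141, 0.007, -0.001]
force: [1.1, 0.2, -0.5]
grip_width: 0.0751
finger_force: 0.0
t 33.4 tcp [0.6415 0.2231 0.0646] tool x [1.    0.002 0.   ] q [0.16 0.77 1.13 0.   1.25 1.73] F [-0.4  0.4  1.1]
([254.7, 313.1], 52576, [0.617, 0.2217, 0.127]) tool shift cm [-2.45  0.14 -6.24]
(254, 230) [0.6584 0.2222 0.1266]
(254, 250) [0.6491 0.2222 0.1267]
(240, 240) [0.6538 0.2282 0.1267]
(265, 240) [0.6539 0.2174 0.1268]
```

The offset pattern matches the first jar, so I'll correct -1.5 mm in x and give the second twist.

```bash
python3 -m jog '{"turn":[[0,0,0],[0,0,0],[0,0,0],[0,0,0],[0,0,0],[0,0,-7],[0,0,-7],[0,0,-7],[0,0,-7],[0,0,-7],[0,0,-7],[0,0,-7],[0,0,-7],[0,0,-7],[0,0,-7],[0,0,-7],[0,0,-7],[0,0,-7]],"xyz":[[-0.14,0.03,0],[0,0,0],[0,0,0],[0,0,0],[0,0,0],[0,0,-0.0136],[0,0,-0.0136],[0,0,-0.0136],[0,0,-0.0136],[0,0,-0.0136],[0,0,-0.0136],[0,0,-0.0136],[0,0,-0.0136],[0,0,-0.0136],[0,0,-0.0136],[0,0,-0.0136],[0,0,-0.0136],[0,0,-0.0136]],"fingers":[7.5,5,5,5,5,5,5,5,5,5,5,5,5,5,5,5,5,5]}' 65
python3 -m jog '{"turn":[[0,0,-7],[0,0,-7],[0,0,-7],[0,0,-7],[0,0,-7],[0,0,-7],[0,0,-7],[0,0,-7],[0,0,-7],[0,0,-7],[0,0,-7],[0,0,-7],[0,0,-7],[0,0,-7],[0,0,-7],[0,0,-7],[0,0,0]],"xyz":[[0,0,-0.0136],[0,0,-0.0136],[0,0,-0.0136],[0,0,-0.0136],[0,0,-0.0136],[0,0,-0.0136],[0,0,-0.0136],[0,0,-0.0136],[0,0,-0.0136],[0,0,-0.0136],[0,0,-0.0136],[0,0,-0.0136],[0,0,-0.0136],[0,0,-0.0136],[0,0,-0.0136],[0,0,-0.0136],[0,0,0]],"fingers":[5,5,5,5,5,5,5,5,5,5,5,5,5,5,5,5,5]}'
python3 -m jog '{"turn":[[0,0,0],[0,0,0],[0,0,0],[0,0,7],[0,0,7],[0,0,7],[0,0,7],[0,0,7],[0,0,7],[0,0,7],[0,0,7],[0,0,7],[0,0,7],[0,0,7],[0,0,7],[0,0,7],[0,0,7],[0,0,7],[0,0,7]],"xyz":[[0,0,0],[0,0,0],[0,0,0],[0,0,0],[0,0,0],[0,0,0],[0,0,0],[0,0,0],[0,0,0],[0,0,0],[0,0,0],[0,0,0],[0,0,0],[0,0,0],[0,0,0],[0,0,0],[0,0,0],[0,0,0],[0,0,0]],"fingers":[7.5,7.5,7.5,7.5,7.5,7.5,7.5,7.5,7.5,7.5,7.5,7.5,7.5,7.5,7.5,7.5,7.5,7.5,7.5]}'
python3 -m jog '{"turn":[[0,0,7],[0,0,7],[0,0,7],[0,0,7],[0,0,7],[0,0,7],[0,0,7],[0,0,7],[0,0,7],[0,0,7],[0,0,7],[0,0,7],[0,0,7],[0,0,0]],"xyz":[[0,0,0],[0,0,0],[0,0,0],[0,0,0],[0,0,0],[0,0,0],[0,0,0],[0,0,0],[0,0,0],[0,0,0],[0,0,0],[0,0,0],[0,0,0],[0,0,0]],"fingers":[7.5,7.5,7.5,7.5,7.5,7.5,7.5,7.5,7.5,7.5,7.5,7.5,7.5,7.5]}'
python3 -c '
from h import *
look("w14",.127)
d3([(254,230),(254,250),(240,240),(265,240)],np.load("pics/w14.npz")["d"])
'
```

```text
t: 34.9
eef_pos: [0.64, 0.2225, 0.0667]
tcp_rot: [2.195, 2.247, -0.0]
force: [-1.3, -0.7, 4.3]
grip_width: 0.0591
finger_force: 69.6
t: 36.32
eef_pos: [0.6403, 0.2229, 0.069]
tcp_rot: [-0.633, 3.076, 0.0]
force: [0.3, 0.6, 4.4]
grip_width: 0.059
finger_force: 69.4
t: 37.9
eef_pos: [0.6397, 0.2227, 0.068]
tcp_rot: [-2.21, -2.232, 0.001]
force: [-0.3, -0.3, 0.2]
grip_width: 0.075
finger_force: 0.0
t: 39.07
eef_pos: [0.6397, 0.2228, 0.068]
tcp_rot: [3.142, -0.009, -0.001]
force: [1.2, 0.0, 0.1]
grip_width: 0.0747
finger_force: 0.0
t 39.12 tcp [0.6398 0.2227 0.0681] tool x [ 1.     0.001 -0.001] q [0.16 0.76 1.13 0.   1.25 1.73] F [-0.1  0.1 -0.3]
([254.0, 313.5], 52938, [0.6123, 0.2216, 0.127]) tool shift cm [-2.75  0.11 -5.89]
(254, 230) [0.657  0.2218 0.1306]
(254, 250) [0.6476 0.2218 0.1306]
(240, 240) [0.6523 0.2278 0.1306]
(265, 240) [0.6523 0.217  0.1305]
```

```bash
python3 -m jog '{"turn":[[0,0,0],[0,0,0],[0,0,0],[0,0,0],[0,0,-7],[0,0,-7],[0,0,-7],[0,0,-7],[0,0,-7],[0,0,-7],[0,0,-7],[0,0,-7],[0,0,-7],[0,0,-7],[0,0,-7],[0,0,-7],[0,0,-7],[0,0,-7],[0,0,-7],[0,0,0]],"xyz":[[0,0,0],[0,0,0],[0,0,0],[0,0,0],[0,0,-0.0136],[0,0,-0.0136],[0,0,-0.0136],[0,0,-0.0136],[0,0,-0.0136],[0,0,-0.0136],[0,0,-0.0136],[0,0,-0.0136],[0,0,-0.0136],[0,0,-0.0136],[0,0,-0.0136],[0,0,-0.0136],[0,0,-0.0136],[0,0,-0.0136],[0,0,-0.0136],[0,0,0]],"fingers":[5,5,5,5,5,5,5,5,5,5,5,5,5,5,5,5,5,5,5,5]}' 65
python3 -m jog '{"turn":[[0,0,-3],[0,0,-3],[0,0,-3],[0,0,-3],[0,0,0]],"xyz":[[0,0,-0.03],[0,0,-0.03],[0,0,-0.05],[0,0,-0.05],[0,0,0]],"fingers":[5,5,5,5,5]}'
```

```text
t: 40.78
eef_pos: [0.6402, 0.2227, 0.0709]
tcp_rot: [1.906, 2.497, 0.001]
force: [-0.1, 0.7, 2.9]
grip_width: 0.0591
finger_force: 69.7
t: 41.2
eef_pos: [0.6396, 0.2227, 0.0716]
tcp_rot: [-1.643, -2.677, 0.001]
force: [0.0, -0.9, 0.4]
grip_width: 0.059
finger_force: 69.6
```

It's free. I'll lift, rotate back and go near the plate.

```bash
python3 -m jog '{"turn":[[0,0,0],[0,0,0],[0,0,0],[0,0,0],[0,0,0],[0,0,0],[0,0,7],[0,0,7],[0,0,7],[0,0,7],[0,0,7],[0,0,7],[0,0,7],[0,0,7],[0,0,7],[0,0,7],[0,0,7],[0,0,7],[0,0,7],[0,0,7]],"xyz":[[0,0,-0.1],[0,0,-0.15],[0,0,-0.2],[0,0,-0.3],[0,0,-0.3],[0,0,-0.3],[0,0,-1],[0,0,-1],[0,0,-1],[0,0,-1],[0,0,-1],[0,0,-1],[0,0,-1],[0,0,-1],[0,0,-1],[0,0,-1],[0,0,-1],[0,0,0],[0,0,0],[0,0,0]],"fingers":[5,5,5,5,5,5,5,5,5,5,5,5,5,5,5,5,5,5,5,5]}'
python3 -m jog '{"turn":[[0,0,7],[0,0,7],[0,0,5],[0,0,0],[0,0,0],[0,0,0],[0,0,0],[0,0,0],[0,0,0],[0,0,0],[0,0,0],[0,0,0],[0,0,0],[0,0,0],[0,0,0],[0,0,0],[0,0,0],[0,0,0],[0,0,0],[0,0,0]],"xyz":[[0,0,0],[0,0,0],[0,0,0],[-0.6,2.5,0],[-0.6,3.3,0],[-0.6,3.3,0],[-0.6,3.3,0],[-0.6,3.3,0],[-0.6,3.3,0],[-0.6,3.3,0],[-0.6,3.3,0],[-0.6,3.3,0],[-0.6,3.3,0],[-0.6,3.3,0],[-0.6,3.3,0],[-0.6,3.3,0],[-0.5,3.3,0],[0,3,0],[0,0,0],[0,0,0]],"fingers":[5,5,5,5,5,5,5,5,5,5,5,5,5,5,5,5,5,5,5,5]}'
python3 -c '
from h import *
look("w15",.025);p=np.load("pics/w15.npz")["p"];s=plate(p,guess=[.557,-.314])
q,_=camera("scene");save(q,"sc2");plate(q,"scene",[.557,-.314])
for o in lids("scene",q,.025,None): print(o)'
```

```text
t: 42.87
eef_pos: [0.64, 0.2227, 0.196]
tcp_rot: [3.1, 0.509, 0.001]
force: [-0.0, -0.6, 0.8]
grip_width: 0.0592
finger_force: 69.6
t: 44.53
eef_pos: [0.5566, -0.2624, 0.1955]
tcp_rot: [-3.141, 0.004, 0.0]
force: [0.2, -0.2, -0.0]
grip_width: 0.0589
finger_force: 69.7
t 44.58 tcp [ 0.5568 -0.2612  0.1956] tool x [ 1.    -0.001 -0.   ] q [-0.63  0.52  1.21  0.    1.42  0.94] F [-0.7  0.1  0.3]
([290.4, 179.2], 352, [0.5429, -0.3085, 0.025]) tool shift cm [-1.39  4.74 17.06]
([248.7, 311.9], 54596, [0.3505, -0.2561, 0.025]) tool shift cm [-20.63  -0.48  17.06]
([7.0, 254.1], 510, [0.4402, 0.0675, 0.025]) tool shift cm [-11.69 -32.85  17.07]
plate [ 0.5563 -0.314   0.0902] inliers 290 612
plate [ 0.5578 -0.3134  0.0894] inliers 167 258
([381.3, 14.6], 2263, [0.5185, 1.0587, 0.025])
([265.2, 121.1], 203, [0.4334, 0.3153, 0.025])
([228.8, 168.2], 249, [0.442, 0.0942, 0.025])
([177.5, 222.3], 1665, [0.4264, -0.1413, 0.025])
([258.2, 232.4], 93, [0.6391, -0.0465, 0.025])
([178.4, 294.9], 362, [0.5641, -0.3162, 0.025])
```

View pics/w15.png

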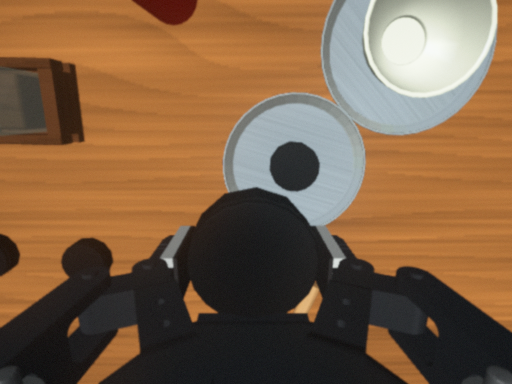

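The plate is where I left it, with the first lid on it at (294,165).

```bash
python3 -c '
from h import *
p=np.load("pics/w15.npz")["p"]
m=(p[:200].max(2)<75).astype(np.uint8);n,l,st,c=cv2.connectedComponentsWithStats(m)
i=l[165,294];v,u=np.nonzero(l[:190]==i);print(st[i],pts("wrist",.025,[c[i],((270+320)/2,165.5)]),state()["eef_pos"])
'
```

```text
[ 270  142   49   49 1822] [[ 0.55970404 -0.31166968  0.025     ]
 [ 0.56040684 -0.31286465  0.025     ]] [ 0.55703833 -0.26048395  0.19573591]
```

```bash
python3 -m jog '{"turn":[[0,0,0],[0,0,0],[0,0,0],[0,0,0],[0,0,0],[0,0,0],[0,0,0],[0,0,0],[0,0,0],[0,0,0],[0,0,0],[0,0,0],[0,0,0],[0,0,0],[0,0,0],[0,0,0]],"xyz":[[0,2.0,0],[0,2,0],[0,1.27,0],[0,0,2.5],[0,0,2.5],[0,0,2.5],[0,0,2.5],[0,0,2.5],[0,0,2.5],[0,0,2],[0,0,1.5],[0,0,1],[0,0,0.5],[0,0,0],[0,0,0],[0,0,0]],"fingers":[5,5,5,5,5,5,5,5,5,5,5,5,5,5,5,5]}'
python3 -m jog '{"turn":[[0,0,0],[0,0,0],[0,0,0]],"xyz":[[0,0,0.15],[0,0,0.15],[0,0,0]],"fingers":[5,5,5]}'
python3 -c '
from h import *
look("w16",.047);p=np.load("pics/w16.npz")["p"];plate(p,guess=[.557,-.314])
save(cv2.resize(p[140:330,130:380],None,fx=3,fy=3,interpolation=cv2.INTER_CUBIC),"w16c")'
```

```text
t: 45.97
eef_pos: [0.5575, -0.3143, -0.0032]
tcp_rot: [3.14, 0.0, 0.002]
force: [-0.3, -0.1, -0.1]
grip_width: 0.059
finger_force: 69.7
t: 46.22
eef_pos: [0.5569, -0.314, -0.0074]
tcp_rot: [-3.142, 0.0, -0.0]
force: [0.1, -0.2, -0.8]
grip_width: 0.0591
finger_force: 69.7
t 46.27 tcp [ 0.5569 -0.314  -0.0074] tool x [ 1. -0. -0.] q [-0.7   0.77  1.33  0.    1.04  0.87] F [-0.3  0.1 -0.4]
([251.1, 310.6], 56690, [0.5276, -0.3136, 0.047]) tool shift cm [-2.93 -0.04 -5.44]
plate [ 0.5559 -0.315   0.0906] inliers 549 1336
```

View pics/w16c.png

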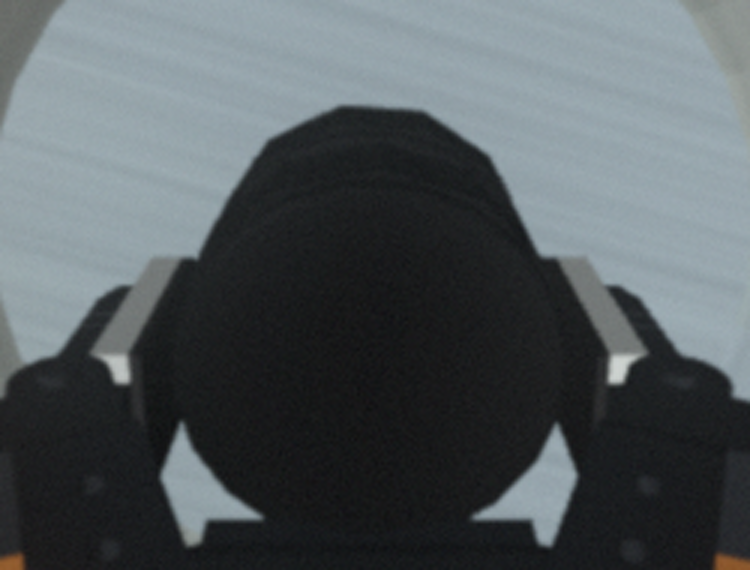

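The upper lid is at column 252, and the lower lid's silhouette behind it looks about 4 px to the right. I'll quantify that from its lower rim.

```bash
cat >> h.py <<'E'
def rim(p,r0,r1,z,guess,cam="wrist",thr=75):
    """lower-rim silhouette (rows r0..r1) on plane z -> circle of 30 mm"""
    m=(p.max(2)<thr).astype(np.uint8);c=max(cv2.findContours(m,0,cv2.CHAIN_APPROX_NONE)[0],key=len)[:,0]
    c=c[(c[:,1]>=r0)&(c[:,1]<=r1)&(abs(c[:,0]-252)<70)];W=pts(cam,z,c)[:,:2]
    s=least_squares(lambda q:np.hypot(*(W-q).T)-.0297,guess,loss="cauchy",f_scale=.001).x
    print("rim",len(W),s.round(4),"rms",np.std(np.hypot(*(W-s).T)).round(4),"top rows",c.min(0),c.max(0));return s
E
python3 -c '
from h import *
p=np.load("pics/w16.npz")["p"]
rim(p,170,205,.003,[.557,-.314]);rim(p,170,195,.003,[.557,-.314])
p=np.load("pics/w10.npz")["p"];print("held lid alone, bottom at",-.0337+.0374)
'

```

```text
rim 104 [ 0.5569 -0.3148] rms 0.0003 top rows [207 176] [299 205]
rim 84 [ 0.5569 -0.3148] rms 0.0003 top rows [214 176] [293 195]
held lid alone, bottom at 0.003700000000000002
```

```bash
python3 -c '
from h import *
m=camera_model("wrist")
# shift: w10 taken with TCP z 26.3 mm lower; use plane relative to the present camera
p=np.load("pics/w10.npz")["p"]
rim(p,180,215,.0037+.0263,[.557,-.314])
'

```

```text
rim 108 [ 0.5564 -0.3143] rms 0.0004 top rows [203 188] [303 215]
```

The offset is only about 0.5 mm. I'll nudge and lower.

```bash
python3 -m jog '{"turn":[[0,0,0],[0,0,0],[0,0,0],[0,0,0],[0,0,0]],"xyz":[[0.03,0.05,0.1],[0,0,0.1],[0,0,0.1],[0,0,0.1],[0,0,0]],"fingers":[5,5,5,5,5]}'
python3 -m jog '{"turn":[[0,0,0],[0,0,0]],"xyz":[[0,0,0.08],[0,0,0]],"fingers":[5,5]}'
```

```text
t: 46.68
eef_pos: [0.5571, -0.3144, -0.0118]
tcp_rot: [-3.141, 0.0, 0.001]
force: [0.1, 0.0, -1.3]
grip_width: 0.0593
finger_force: 69.7
t: 46.85
eef_pos: [0.5572, -0.3144, -0.0124]
tcp_rot: [-3.141, -0.0, 0.0]
force: [-0.3, 0.5, -1.9]
grip_width: 0.059
finger_force: 69.8
```

```bash
python3 -m jog '{"turn":[[0,0,0],[0,0,0]],"xyz":[[0,0,0.06],[0,0,0]],"fingers":[5,5]}'
python3 -m jog '{"turn":[[0,0,0],[0,0,0]],"xyz":[[0,0,0.06],[0,0,0]],"fingers":[5,5]}'
python3 -m jog '{"turn":[[0,0,0],[0,0,0]],"xyz":[[0,0,0.06],[0,0,0]],"fingers":[5,5]}'
```

```text
t: 47.02
eef_pos: [0.5573, -0.3146, -0.0126]
tcp_rot: [3.141, -0.0, 0.0]
force: [-0.1, 0.8, 1.3]
grip_width: 0.0587
finger_force: 69.9
t: 47.18
eef_pos: [0.5574, -0.3148, -0.0127]
tcp_rot: [3.141, 0.0, 0.001]
force: [-1.7, 0.2, 4.9]
grip_width: 0.0592
finger_force: 70.2
t: 47.35
eef_pos: [0.5575, -0.3149, -0.0128]
tcp_rot: [3.14, 0.0, 0.001]
force: [-3.8, 1.9, 9.2]
grip_width: 0.0589
finger_force: 70.5
```

Seated. I'll release, rise and go over the loose lid nearest the plate.

```bash
python3 -m jog '{"turn":[[0,0,0],[0,0,0],[0,0,0],[0,0,0],[0,0,0],[0,0,0],[0,0,0],[0,0,0],[0,0,0],[0,0,0],[0,0,0],[0,0,0],[0,0,0],[0,0,0]],"xyz":[[0,0,-0.1],[0,0,0],[0,0,0],[0,0,0],[0,0,-1],[0,0,-2],[0,0,-2.5],[0,0,-2.5],[0,0,-2.5],[0,0,-2.5],[0,0,-2.5],[0,0,-2.5],[0,0,-2],[0,0,0]],"fingers":[5,7.5,7.5,7.5,7.5,7.5,7.5,7.5,7.5,7.5,7.5,7.5,7.5,7.5]}'
python3 -m jog '{"turn":[[0,0,0],[0,0,0],[0,0,0],[0,0,0],[0,0,0],[0,0,0],[0,0,0],[0,0,0],[0,0,0],[0,0,0],[0,0,0],[0,0,0],[0,0,0],[0,0,0],[0,0,0]],"xyz":[[-1.3,-2.85,0],[-1.3,-2.85,0],[-1.3,-2.85,0],[-1.3,-2.85,0],[-1.3,-2.85,0],[-1.3,-2.85,0],[-1.3,-2.85,0],[-1.3,-2.85,0],[-1.3,-2.85,0],[-1.3,-2.85,0],[0,0,3],[0,0,3],[0,0,3],[0,0,0],[0,0,0]],"fingers":[7.5,7.5,7.5,7.5,7.5,7.5,7.5,7.5,7.5,7.5,7.5,7.5,7.5,7.5,7.5]}'
python3 -c '
from h import *
look("w17",.022)'
```

```text
t: 48.52
eef_pos: [0.5585, -0.3154, 0.1925]
tcp_rot: [3.136, 0.0, 0.01]
force: [-0.2, -0.3, 0.8]
grip_width: 0.075
finger_force: 0.0
t: 49.77
eef_pos: [0.4267, -0.0293, 0.0969]
tcp_rot: [-3.141, 0.0, 0.003]
force: [0.0, 1.2, 0.8]
grip_width: 0.0751
finger_force: 0.0
t 49.82 tcp [ 0.4277 -0.0296  0.0981] tool x [ 1.    -0.     0.001] q [-0.34  0.22  1.91 -0.    1.01  1.23] F [-0.2 -1.1  0.6]
([111.7, 178.9], 3579, [0.4358, 0.0972, 0.022]) tool shift cm [  0.81 -12.69   7.6 ]
([255.0, 187.6], 3022, [0.4277, -0.0323, 0.022]) tool shift cm [-0.    0.26  7.61]
([253.6, 330.8], 43534, [0.2723, -0.0312, 0.022]) tool shift cm [-15.54   0.15   7.6 ]
```

View pics/w17.png

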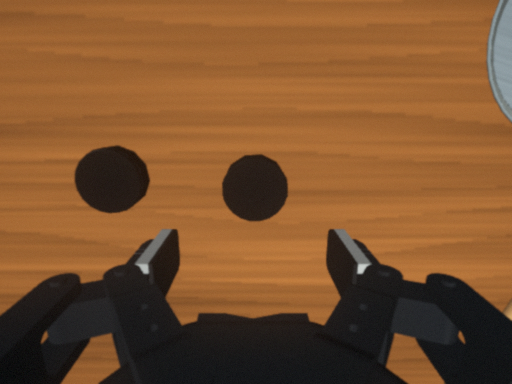

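The lid is at (255,188) and a second loose one at (112,179). I'll correct, descend to TCP z=-0.032 and grip.

```bash
python3 -m jog '{"turn":[[0,0,0],[0,0,0],[0,0,0],[0,0,0],[0,0,0],[0,0,0],[0,0,0],[0,0,0],[0,0,0],[0,0,0],[0,0,0],[0,0,0]],"xyz":[[-0.1,0.12,2.5],[0,0,2.5],[0,0,2.5],[0,0,2.5],[0,0,1.5],[0,0,1],[0,0,0.5],[0,0,0],[0,0,0],[0,0,0],[0,0,0],[0,0,0]],"fingers":[7.5,7.5,7.5,7.5,7.5,7.5,7.5,7.5,5,5,5,5]}' 50
python3 -c '
from h import *
look("w18",.022);p=np.load("pics/w18.npz")["p"];rim(p,178,215,0,[.426,-.031])'
```

```text
t: 50.82
eef_pos: [0.4273, -0.031, -0.0314]
tcp_rot: [3.141, 0.001, 0.004]
force: [-2.5, -0.5, 8.5]
grip_width: 0.0583
finger_force: 52.0
t 50.87 tcp [ 0.4273 -0.0311 -0.0314] tool x [1.    0.    0.003] q [-0.35  0.46  2.01 -0.    0.66  1.22] F [-1.4  0.   8.5]
([25.3, 234.9], 5542, [0.4379, 0.0745, 0.022]) tool shift cm [  1.08 -10.55  -5.35]
([252.9, 314.0], 51841, [0.3951, -0.0315, 0.022]) tool shift cm [-3.21  0.05 -5.35]
rim 101 [ 0.4238 -0.0313] rms 0.0003 top rows [206 191] [299 215]
```

Gripped, with the lid 3.5 mm toward -x in the grip; I'll allow for that when placing. Now carry it to the plate.

```bash
python3 -m jog '{"turn":[[0,0,0],[0,0,0],[0,0,0],[0,0,0],[0,0,0],[0,0,0],[0,0,0],[0,0,0],[0,0,0],[0,0,0],[0,0,0],[0,0,0],[0,0,0],[0,0,0],[0,0,0],[0,0,0],[0,0,0],[0,0,0],[0,0,0]],"xyz":[[0,0,-1],[0,0,-2],[0,0,-3],[0,0,-3],[0,0,-3],[0,0,-3],[0,0,-3],[1.3,2.4,0],[1.3,2.4,0],[1.3,2.4,0],[1.3,2.4,0],[1.3,2.4,0],[1.3,2.4,0],[1.3,2.4,0],[1.3,2.4,0],[1.3,2.4,0],[1.3,1.5,0],[0,0,0],[0,0,0]],"fingers":[5,5,5,5,5,5,5,5,5,5,5,5,5,5,5,5,5,5,5]}'
python3 -c '
from h import *
look("w19",.047);p=np.load("pics/w19.npz")["p"];s=plate(p,guess=[.557,-.314])
m=(p.max(2)<75).astype(np.uint8);n,l,st,c=cv2.connectedComponentsWithStats(m)
for i in range(1,n):
  if 300<st[i,4]<9000: print(st[i],c[i],pts("wrist",.047,[c[i]]))'
```

```text
t: 52.45
eef_pos: [0.5563, -0.262, 0.1475]
tcp_rot: [3.141, -0.001, 0.001]
force: [-1.4, 0.3, -0.4]
grip_width: 0.0586
finger_force: 54.4
t 52.5 tcp [ 0.556  -0.2613  0.1476] tool x [1. 0. 0.] q [-0.63  0.55  1.28  0.    1.31  0.94] F [-0.1  1.  -0. ]
([29.2, 100.2], 185, [0.6333, -0.0547, 0.047]) tool shift cm [  7.73 -20.66  10.06]
([255.4, 308.4], 54116, [0.4092, -0.265, 0.047]) tool shift cm [-14.68   0.37  10.05]
plate [ 0.5557 -0.3145  0.0903] inliers 328 701
[  12   49   48  100 2747] [36.53330906 98.50928285] [[ 0.63469894 -0.06180177  0.047     ]]
[  0  71  11  60 366] [  3.37431694 108.60382514] [[ 0.62578171 -0.02885687  0.047     ]]
```

View pics/w19.png

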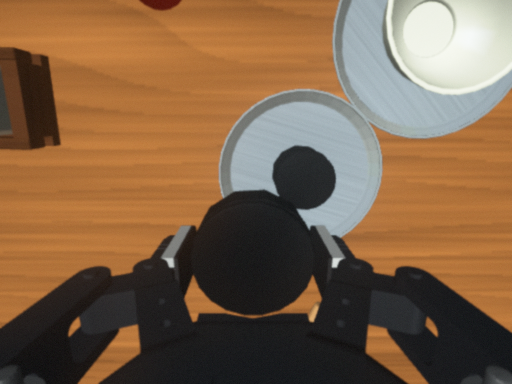

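The plate hasn't moved and the pile is at (305,177). I'll move over it and stop just above.

```bash
python3 -m jog '{"turn":[[0,0,0],[0,0,0],[0,0,0],[0,0,0],[0,0,0],[0,0,0],[0,0,0],[0,0,0],[0,0,0],[0,0,0],[0,0,0],[0,0,0],[0,0,0],[0,0,0]],"xyz":[[0.2,2.0,0],[0.2,2,0],[0,1.3,0],[0,0,2.5],[0,0,2.5],[0,0,2.5],[0,0,2],[0,0,1.5],[0,0,1],[0,0,0.5],[0,0,0.1],[0,0,0],[0,0,0],[0,0,0]],"fingers":[5,5,5,5,5,5,5,5,5,5,5,5,5,5]}'
python3 -c '
from h import *
look("w20",.047);p=np.load("pics/w20.npz")["p"]
for a in((150,175),(160,185),(165,200)): rim(p,*a,.003,[.557,-.314])
for a in((195,215),(200,222)): rim(p,*a,.0544,[.557,-.314])
save(cv2.resize(p[140:330,130:380],None,fx=3,fy=3,interpolation=cv2.INTER_CUBIC),"w20c")'
```

```text
t: 53.67
eef_pos: [0.5606, -0.315, 0.022]
tcp_rot: [3.141, -0.0, 0.002]
force: [0.6, -0.5, -0.6]
grip_width: 0.0586
finger_force: 54.3
t 53.72 tcp [ 0.5606 -0.3149  0.0218] tool x [1.    0.    0.001] q [-0.69  0.74  1.3   0.    1.1   0.88] F [ 0.6  0.1 -0.6]
([251.2, 310.7], 55759, [0.5084, -0.3144, 0.047]) tool shift cm [-5.21 -0.05 -2.52]
rim 32 [ 0.5566 -0.3146] rms 0.0004 top rows [237 172] [268 175]
rim 64 [ 0.5566 -0.3145] rms 0.0004 top rows [221 172] [283 185]
rim 94 [ 0.5566 -0.3146] rms 0.0004 top rows [211 172] [291 200]
rim 42 [ 0.5603 -0.3148] rms 0.0009 top rows [205 195] [299 215]
rim 46 [ 0.5591 -0.3151] rms 0.0008 top rows [202 200] [304 222]
```

View pics/w20c.png

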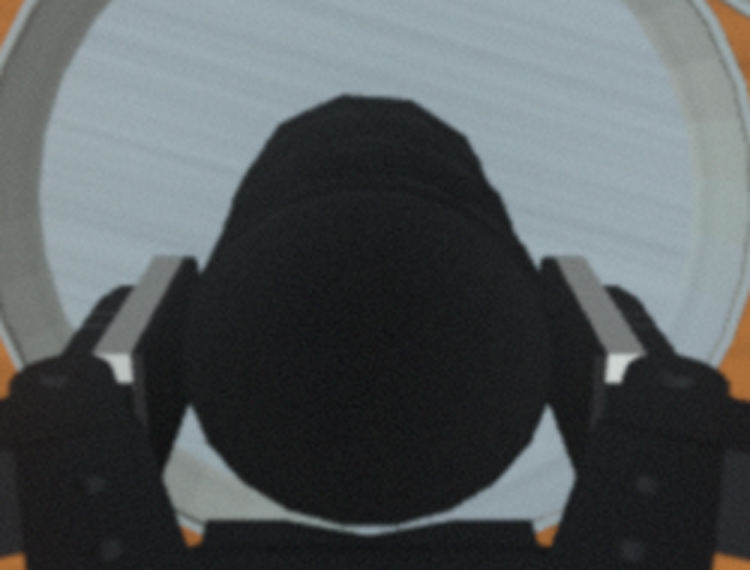

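The base lid fits at (0.5566, -0.3146) and the held lid is within about 0.5 mm of it. That was my 15th picture and the limit is 14, so I've gone one over. From here I'll work from numbers only.

```bash
python3 -m jog '{"turn":[[0,0,0],[0,0,0],[0,0,0],[0,0,0],[0,0,0],[0,0,0]],"xyz":[[-0.05,0,0.1],[0,0,0.1],[0,0,0.1],[0,0,0.1],[0,0,0.1],[0,0,0]],"fingers":[5,5,5,5,5,5]}'
python3 -m jog '{"turn":[[0,0,0],[0,0,0]],"xyz":[[0,0,0.1],[0,0,0]],"fingers":[5,5]}'
python3 -m jog '{"turn":[[0,0,0],[0,0,0]],"xyz":[[0,0,0.06],[0,0,0]],"fingers":[5,5]}'
```

```text
t: 54.22
eef_pos: [0.5598, -0.3147, 0.0162]
tcp_rot: [3.141, 0.0, 0.0]
force: [-0.5, -0.8, 1.3]
grip_width: 0.0583
finger_force: 54.5
t: 54.38
eef_pos: [0.5599, -0.3148, 0.0161]
tcp_rot: [3.141, 0.0, 0.001]
force: [-2.1, 1.7, 9.2]
grip_width: 0.0581
finger_force: 55.3
t: 54.55
eef_pos: [0.56, -0.3148, 0.016]
tcp_rot: [3.141, 0.0, 0.001]
force: [-5.4, 3.7, 11.9]
grip_width: 0.0585
finger_force: 55.7
```

```bash
python3 -m jog '{"turn":[[0,0,0],[0,0,0],[0,0,0],[0,0,0],[0,0,0],[0,0,0],[0,0,0],[0,0,0],[0,0,0],[0,0,0],[0,0,0],[0,0,0]],"xyz":[[0,0,-0.12],[0,0,0],[0,0,0],[0,0,0],[0,0,-1],[0,0,-2],[0,0,-2.5],[0,0,-2.5],[0,0,-2.5],[0,0,-2.5],[0,0,-2],[0,0,0]],"fingers":[5,7.5,7.5,7.5,7.5,7.5,7.5,7.5,7.5,7.5,7.5,7.5]}'
python3 -m jog '{"turn":[[0,0,0],[0,0,0],[0,0,0],[0,0,0],[0,0,0],[0,0,0],[0,0,0],[0,0,0],[0,0,0],[0,0,0],[0,0,0],[0,0,0],[0,0,0],[0,0,0],[0,0,0],[0,0,0],[0,0,0],[0,0,0],[0,0,0]],"xyz":[[-0.9,-2.98,0],[-0.9,-2.98,0],[-0.9,-2.98,0],[-0.9,-2.98,0],[-0.9,-2.98,0],[-0.9,-2.98,0],[-0.9,-2.98,0],[-0.9,-2.98,0],[-0.9,-2.98,0],[-0.9,-2.98,0],[-0.9,-2.98,0],[-0.9,-2.98,0],[-0.9,-2.98,0],[-0.9,-2.98,0],[0,0,2.5],[0,0,2.5],[0,0,2.5],[0,0,0],[0,0,0]],"fingers":[7.5,7.5,7.5,7.5,7.5,7.5,7.5,7.5,7.5,7.5,7.5,7.5,7.5,7.5,7.5,7.5,7.5,7.5,7.5]}'
python3 -c '
from h import *
look("w21",.022)'
```

```text
t: 55.55
eef_pos: [0.5611, -0.3157, 0.1711]
tcp_rot: [3.136, 0.0, 0.01]
force: [-0.1, -0.4, 1.0]
grip_width: 0.075
finger_force: 0.0
t: 57.13
eef_pos: [0.4332, 0.1026, 0.0905]
tcp_rot: [-3.142, 0.0, 0.003]
force: [0.1, -0.7, 0.2]
grip_width: 0.075
finger_force: 0.0
t 57.18 tcp [0.4342 0.1025 0.0915] tool x [ 1.    -0.     0.001] q [-0.03  0.26  1.87  0.    1.01  1.54] F [1.2 0.7 0.1]
([253.3, 187.8], 3335, [0.4357, 0.1014, 0.022]) tool shift cm [0.15 0.11 6.95]
([22.3, 196.4], 2826, [0.4276, 0.3086, 0.022]) tool shift cm [ -0.66 -20.61   6.95]
([255.0, 330.4], 44125, [0.2849, 0.0995, 0.022]) tool shift cm [-14.93   0.3    6.94]
```

```bash
python3 -m jog '{"turn":[[0,0,0],[0,0,0],[0,0,0],[0,0,0],[0,0,0],[0,0,0],[0,0,0],[0,0,0],[0,0,0],[0,0,0],[0,0,0],[0,0,0]],"xyz":[[-0.23,0,2.5],[0,0,2.5],[0,0,2.5],[0,0,2.5],[0,0,1.3],[0,0,0.7],[0,0,0.3],[0,0,0],[0,0,0],[0,0,0],[0,0,0],[0,0,0]],"fingers":[7.5,7.5,7.5,7.5,7.5,7.5,7.5,7.5,5,5,5,5]}' 50
python3 -c '
from h import *
look("w22",.022);p=np.load("pics/w22.npz")["p"];rim(p,178,215,0,[.432,.102]);rim(p,178,205,0,[.432,.102])'
```

```text
t: 58.18
eef_pos: [0.4324, 0.1025, -0.0307]
tcp_rot: [3.141, 0.001, 0.004]
force: [-3.6, -0.0, 10.7]
grip_width: 0.0589
finger_force: 51.3
t 58.23 tcp [ 0.4324  0.1025 -0.0307] tool x [1.    0.001 0.003] q [-0.03  0.49  1.96 -0.    0.69  1.54] F [-3.8 -0.  11.8]
([254.0, 313.1], 51309, [0.4003, 0.1015, 0.022]) tool shift cm [-3.2   0.1  -5.28]
rim 111 [0.432  0.1022] rms 0.0003 top rows [202 184] [304 215]
rim 91 [0.4319 0.1021] rms 0.0003 top rows [208 184] [296 205]
```

```bash
python3 -m jog '{"turn":[[0,0,0],[0,0,0],[0,0,0],[0,0,0],[0,0,0],[0,0,0],[0,0,0],[0,0,0],[0,0,0],[0,0,0],[0,0,0],[0,0,0],[0,0,0],[0,0,0],[0,0,0],[0,0,0],[0,0,0],[0,0,0],[0,0,0],[0,0,0]],"xyz":[[0,0,-1],[0,0,-2.5],[0,0,-3.5],[0,0,-3.5],[0,0,-3.5],[0,0,-4],[1.04,3,0],[1.04,3.1,0],[1.04,3.1,0],[1.04,3.1,0],[1.04,3.1,0],[1.04,3.1,0],[1.04,3.1,0],[1.04,3.1,0],[1.04,3.1,0],[1.04,3.1,0],[1.04,3.1,0],[1.04,2.4,0],[0,0,0],[0,0,0]],"fingers":[5,5,5,5,5,5,5,5,5,5,5,5,5,5,5,5,5,5,5,5]}'
python3 -c '
from h import *
look("w23",.047);p=np.load("pics/w23.npz")["p"];s=plate(p,guess=[.557,-.314])
q,_=camera("scene");plate(q,"scene",[.557,-.314])'
```

```text
t: 59.9
eef_pos: [0.5562, -0.2623, 0.148]
tcp_rot: [3.141, -0.002, 0.001]
force: [0.3, 0.3, -0.8]
grip_width: 0.0587
finger_force: 54.3
t 59.95 tcp [ 0.5561 -0.2613  0.1481] tool x [ 1. -0.  0.] q [-0.63  0.55  1.28  0.    1.31  0.94] F [0.8 1.  0.2]
([29.2, 99.7], 152, [0.6338, -0.0544, 0.047]) tool shift cm [  7.76 -20.69  10.11]
([257.0, 305.2], 54599, [0.4131, -0.2667, 0.047]) tool shift cm [-14.3    0.54  10.1 ]
plate [ 0.5558 -0.3141  0.0902] inliers 321 675
plate [ 0.5578 -0.3134  0.0893] inliers 167 272
```

```bash
python3 -m jog '{"turn":[[0,0,0],[0,0,0],[0,0,0],[0,0,0],[0,0,0],[0,0,0],[0,0,0],[0,0,0],[0,0,0],[0,0,0],[0,0,0],[0,0,0],[0,0,0]],"xyz":[[0.06,2.0,0],[0,2,0],[0,1.3,0],[0,0,2.5],[0,0,2.5],[0,0,2],[0,0,1.5],[0,0,1],[0,0,0.6],[0,0,0.2],[0,0,0],[0,0,0],[0,0,0]],"fingers":[5,5,5,5,5,5,5,5,5,5,5,5,5]}'
python3 -c '
from h import *
look("w24",.047);p=np.load("pics/w24.npz")["p"]
for a in((150,175),(160,185),(165,200)): rim(p,*a,.003,[.557,-.314])'
```

```text
t: 61.08
eef_pos: [0.5572, -0.3147, 0.0456]
tcp_rot: [3.141, -0.0, 0.002]
force: [-0.7, 0.9, 0.1]
grip_width: 0.0584
finger_force: 54.3
t 61.13 tcp [ 0.5572 -0.3147  0.0455] tool x [ 1.    -0.     0.001] q [-0.7   0.7   1.3   0.    1.14  0.87] F [ 0.7  0.6 -1. ]
([250.5, 308.8], 55263, [0.4883, -0.3136, 0.047]) tool shift cm [-6.88 -0.11 -0.16]
rim 61 [ 0.5566 -0.3146] rms 0.0004 top rows [223 162] [282 175]
rim 81 [ 0.5566 -0.3147] rms 0.0004 top rows [217 162] [287 185]
rim 83 [ 0.5566 -0.3147] rms 0.0013 top rows [210 165] [295 200]
```

Base lid unmoved and the held one is aligned. Lowering.

```bash
python3 -m jog '{"turn":[[0,0,0],[0,0,0],[0,0,0],[0,0,0],[0,0,0],[0,0,0],[0,0,0]],"xyz":[[0,0,0.1],[0,0,0.1],[0,0,0.1],[0,0,0.1],[0,0,0.1],[0,0,0.1],[0,0,0]],"fingers":[5,5,5,5,5,5,5]}'
python3 -m jog '{"turn":[[0,0,0],[0,0,0]],"xyz":[[0,0,0.08],[0,0,0]],"fingers":[5,5]}'
python3 -m jog '{"turn":[[0,0,0],[0,0,0]],"xyz":[[0,0,0.06],[0,0,0]],"fingers":[5,5]}'
```

```text
t: 61.72
eef_pos: [0.557, -0.3146, 0.0389]
tcp_rot: [3.141, -0.0, 0.001]
force: [-1.0, 0.4, 1.9]
grip_width: 0.0585
finger_force: 54.5
t: 61.88
eef_pos: [0.5571, -0.3147, 0.0388]
tcp_rot: [3.141, 0.0, 0.001]
force: [-2.6, 1.8, 7.3]
grip_width: 0.0584
finger_force: 55.0
t: 62.05
eef_pos: [0.5572, -0.3147, 0.0387]
tcp_rot: [3.141, 0.0, 0.002]
force: [-2.7, 2.1, 11.2]
grip_width: 0.0584
finger_force: 55.4
```

```bash
python3 -m jog '{"turn":[[0,0,0],[0,0,0],[0,0,0],[0,0,0],[0,0,0],[0,0,0],[0,0,0],[0,0,0],[0,0,0],[0,0,0],[0,0,0]],"xyz":[[0,0,-0.12],[0,0,0],[0,0,0],[0,0,0],[0,0,-1],[0,0,-2],[0,0,-2.5],[0,0,-2.5],[0,0,-2.5],[0,0,-2.5],[0,0,0]],"fingers":[5,7.5,7.5,7.5,7.5,7.5,7.5,7.5,7.5,7.5,7.5]}'
python3 -m jog '{"turn":[[0,0,0],[0,0,0],[0,0,0],[0,0,0],[0,0,0],[0,0,0],[0,0,0],[0,0,0],[0,0,0],[0,0,0],[0,0,0],[0,0,0],[0,0,0],[0,0,0],[0,0,0],[0,0,0],[0,0,0],[0,0,0],[0,0,0],[0,0,0]],"xyz":[[-0.66,-3.2,0],[-0.66,-3.2,0],[-0.66,-3.2,0],[-0.66,-3.2,0],[-0.66,-3.2,0],[-0.66,-3.2,0],[-0.66,-3.2,0],[-0.66,-3.2,0],[-0.66,-3.2,0],[-0.66,-3.2,0],[-0.66,-3.2,0],[-0.66,-3.2,0],[-0.66,-3.2,0],[-0.66,-3.2,0],[-0.66,-3.2,0],[-0.66,-3.2,0],[-0.66,-3.2,0],[-0.66,-3.2,0],[-0.66,-3.2,0],[-0.66,-3.1,0]],"fingers":[7.5,7.5,7.5,7.5,7.5,7.5,7.5,7.5,7.5,7.5,7.5,7.5,7.5,7.5,7.5,7.5,7.5,7.5,7.5,7.5]}'
python3 -m jog '{"turn":[[0,0,0],[0,0,0],[0,0,0],[0,0,0],[0,0,0]],"xyz":[[0,0,2.5],[0,0,2.5],[0,0,2.5],[0,0,0],[0,0,0]],"fingers":[7.5,7.5,7.5,7.5,7.5]}'
python3 -c '
from h import *
look("w25",.022)'
```

```text
t: 62.97
eef_pos: [0.5584, -0.3157, 0.1747]
tcp_rot: [3.136, 0.0, 0.011]
force: [0.3, -0.4, 0.7]
grip_width: 0.0751
finger_force: 0.0
t: 64.63
eef_pos: [0.4241, 0.3262, 0.1685]
tcp_rot: [-3.142, -0.0, -0.0]
force: [0.3, 0.2, 0.2]
grip_width: 0.075
finger_force: 0.0
t: 65.05
eef_pos: [0.4245, 0.3244, 0.0933]
tcp_rot: [3.141, -0.0, -0.003]
force: [0.9, 0.7, 1.3]
grip_width: 0.0751
finger_force: 0.0
t 65.1 tcp [0.4253 0.3247 0.0945] tool x [ 1.    -0.     0.001] q [0.43 0.44 1.61 0.   1.1  2.  ] F [ 0.3 -0.5  0.3]
([28.3, 86.3], 1804, [0.5124, 0.5091, 0.022]) tool shift cm [  8.7  -18.44   7.27]
([250.8, 187.0], 3268, [0.4268, 0.326, 0.022]) tool shift cm [ 0.14 -0.13  7.25]
([255.2, 330.5], 44139, [0.2735, 0.3215, 0.022]) tool shift cm [-15.19   0.33   7.24]
```

```bash
python3 -m jog '{"turn":[[0,0,0],[0,0,0],[0,0,0],[0,0,0],[0,0,0],[0,0,0],[0,0,0],[0,0,0],[0,0,0],[0,0,0],[0,0,0],[0,0,0]],"xyz":[[-0.2,-0.2,2.5],[0,0,2.5],[0,0,2.5],[0,0,2.5],[0,0,1.5],[0,0,0.7],[0,0,0.35],[0,0,0],[0,0,0],[0,0,0],[0,0,0],[0,0,0]],"fingers":[7.5,7.5,7.5,7.5,7.5,7.5,7.5,7.5,5,5,5,5]}' 50
python3 -c '
from h import *
look("w26",.022);p=np.load("pics/w26.npz")["p"];rim(p,178,215,0,[.423,.326]);rim(p,178,205,0,[.423,.326])'
```

```text
t: 66.1
eef_pos: [0.4239, 0.3271, -0.0301]
tcp_rot: [-3.14, 0.0, -0.004]
force: [-1.9, -0.9, 7.2]
grip_width: 0.0588
finger_force: 53.2
t 66.15 tcp [ 0.4239  0.3271 -0.0301] tool x [ 1.    -0.     0.003] q [ 0.44  0.62  1.69 -0.    0.82  2.01] F [-1.7 -1.6  8.8]
([254.7, 313.0], 51101, [0.3912, 0.3256, 0.022]) tool shift cm [-3.25  0.14 -5.22]
rim 112 [0.4233 0.3265] rms 0.0003 top rows [202 184] [303 215]
rim 92 [0.4233 0.3266] rms 0.0004 top rows [210 184] [298 205]
```

```bash
python3 -m jog '{"turn":[[0,0,0],[0,0,0],[0,0,0],[0,0,0],[0,0,0],[0,0,0],[0,0,0]],"xyz":[[0,0,-1],[0,0,-2.5],[0,0,-3.5],[0,0,-3.5],[0,0,-3.5],[0,0,-4],[0,0,-2]],"fingers":[5,5,5,5,5,5,5]}'
python3 -m jog '{"turn":[[0,0,0],[0,0,0],[0,0,0],[0,0,0],[0,0,0],[0,0,0],[0,0,0],[0,0,0],[0,0,0],[0,0,0],[0,0,0],[0,0,0],[0,0,0],[0,0,0],[0,0,0],[0,0,0],[0,0,0],[0,0,0],[0,0,0],[0,0,0]],"xyz":[[0.67,2.95,0],[0.67,2.95,0],[0.67,2.95,0],[0.67,2.95,0],[0.67,2.95,0],[0.67,2.95,0],[0.67,2.95,0],[0.67,2.95,0],[0.67,2.95,0],[0.67,2.95,0],[0.67,2.95,0],[0.67,2.95,0],[0.67,2.95,0],[0.67,2.95,0],[0.67,2.95,0],[0.67,2.95,0],[0.67,2.95,0],[0.67,2.95,0],[0.67,2.95,0],[0.67,2.95,0]],"fingers":[5,5,5,5,5,5,5,5,5,5,5,5,5,5,5,5,5,5,5,5]}'
python3 -m jog '{"turn":[[0,0,0],[0,0,0],[0,0,0]],"xyz":[[0,0,0],[0,0,0],[0,0,0]],"fingers":[5,5,5]}'
python3 -c '
from h import *
look("w27",.047);p=np.load("pics/w27.npz")["p"];s=plate(p,guess=[.557,-.314])
q,_=camera("scene");plate(q,"scene",[.557,-.314])'
```

```text
t: 66.73
eef_pos: [0.4239, 0.3272, 0.1741]
tcp_rot: [-3.138, -0.0, -0.011]
force: [0.1, 0.8, 0.6]
grip_width: 0.0584
finger_force: 54.0
t: 68.4
eef_pos: [0.5569, -0.2649, 0.1695]
tcp_rot: [3.141, -0.0, 0.002]
force: [0.5, 1.5, -1.0]
grip_width: 0.0581
finger_force: 54.0
t: 68.65
eef_pos: [0.5567, -0.2629, 0.1687]
tcp_rot: [3.141, 0.0, 0.001]
force: [-0.2, 0.2, 0.3]
grip_width: 0.0585
finger_force: 54.0
t 68.7 tcp [ 0.5568 -0.2625  0.1687] tool x [1.    0.001 0.001] q [-0.63  0.54  1.25  0.    1.36  0.94] F [ 1.  -0.3 -0.3]
([257.2, 304.7], 54750, [0.3991, -0.2687, 0.047]) tool shift cm [-15.78   0.61  12.16]
plate [ 0.5559 -0.3147  0.0902] inliers 303 633
plate [ 0.5578 -0.3135  0.0893] inliers 167 279
```

```bash
python3 -m jog '{"turn":[[0,0,0],[0,0,0],[0,0,0],[0,0,0],[0,0,0],[0,0,0],[0,0,0],[0,0,0],[0,0,0],[0,0,0],[0,0,0],[0,0,0],[0,0,0]],"xyz":[[0.04,2.0,0],[0,2,0],[0,1.2,0],[0,0,2.5],[0,0,2.5],[0,0,2],[0,0,1.5],[0,0,1],[0,0,0.5],[0,0,0.2],[0,0,0],[0,0,0],[0,0,0]],"fingers":[5,5,5,5,5,5,5,5,5,5,5,5,5]}'
python3 -c '
from h import *
look("w28",.047);p=np.load("pics/w28.npz")["p"]
for a in((150,175),(150,180)): rim(p,*a,.003,[.557,-.314])'
python3 -m jog '{"turn":[[0,0,0],[0,0,0],[0,0,0],[0,0,0],[0,0,0],[0,0,0]],"xyz":[[0,0,0.1],[0,0,0.1],[0,0,0.1],[0,0,0.1],[0,0,0.1],[0,0,0]],"fingers":[5,5,5,5,5,5]}'
python3 -m jog '{"turn":[[0,0,0],[0,0,0]],"xyz":[[0,0,0.1],[0,0,0]],"fingers":[5,5]}'
```

```text
t: 69.83
eef_pos: [0.5576, -0.3157, 0.0669]
tcp_rot: [3.141, 0.0, 0.002]
force: [-0.6, -0.3, 0.8]
grip_width: 0.0585
finger_force: 54.0
t 69.88 tcp [ 0.5575 -0.3157  0.0667] tool x [ 1.    -0.     0.001] q [-0.7   0.68  1.28  0.    1.18  0.87] F [ 0.3 -0.  -0.9]
([250.4, 308.2], 55173, [0.4729, -0.3144, 0.047]) tool shift cm [-8.47 -0.13  1.96]
rim 65 [ 0.5564 -0.3147] rms 0.0004 top rows [222 158] [281 175]
rim 75 [ 0.5564 -0.3146] rms 0.0004 top rows [218 158] [283 180]
t: 70.38
eef_pos: [0.5574, -0.3156, 0.0614]
tcp_rot: [3.141, 0.0, 0.001]
force: [-2.0, 1.3, 4.5]
grip_width: 0.0587
finger_force: 54.3
t: 70.55
eef_pos: [0.5576, -0.3157, 0.0613]
tcp_rot: [3.141, 0.0, 0.002]
force: [-1.8, 2.3, 9.3]
grip_width: 0.0584
finger_force: 54.9
```

Contact, but 1 mm off in y. I'll lift slightly, shift, set down and release.

```bash
python3 -m jog '{"turn":[[0,0,0],[0,0,0],[0,0,0],[0,0,0],[0,0,0],[0,0,0]],"xyz":[[0,0,-0.4],[-0.05,-0.11,0],[0,0,0.15],[0,0,0.1],[0,0,0.1],[0,0,0]],"fingers":[5,5,5,5,5,5]}'
python3 -m jog '{"turn":[[0,0,0],[0,0,0]],"xyz":[[0,0,0.04],[0,0,0]],"fingers":[5,5]}'
python3 -m jog '{"turn":[[0,0,0],[0,0,0],[0,0,0],[0,0,0],[0,0,0],[0,0,0],[0,0,0],[0,0,0],[0,0,0],[0,0,0],[0,0,0],[0,0,0],[0,0,0],[0,0,0],[0,0,0],[0,0,0],[0,0,0]],"xyz":[[0,0,-0.05],[0,0,0],[0,0,0],[0,0,0],[0,0,-1],[0,0,-2],[0,0,-2.5],[0,0,-2.5],[0,0,-2.5],[0,0,-2],[-2,-2,0],[-2,-2,0],[-2,-2,0],[-2,-2,0],[0,-2,0],[0,0,0],[0,0,0]],"fingers":[5,7.5,7.5,7.5,7.5,7.5,7.5,7.5,7.5,7.5,7.5,7.5,7.5,7.5,7.5,7.5,7.5]}'
python3 -c '
from h import *
look("w29",.113)
p=np.load("pics/w29.npz")["p"];plate(p,guess=[.557,-.314])
d=np.load("pics/w29.npz")["d"]
m=camera_model("wrist");K=np.array(m["mtx"]);D=np.array(m["dist_coeffs"]);Rm=cv2.Rodrigues(np.array(m["rvec"],float))[0];t=np.array(m["tvec"]).ravel()
v,u=np.nonzero((p.max(2)<75)&(d>.05));n=cv2.undistortPoints(np.c_[u,v].astype(float).reshape(-1,1,2),K,D)[:,0]
W=(np.c_[n,np.ones(len(n))]*d[v,u][:,None]-t)@Rm
W=W[np.hypot(W[:,0]-.557,W[:,1]+.315)<.05]
for z in range(5,120,11):
  s=W[abs(W[:,2]-z/1000)<.0055]
  if len(s)>20: print(z,len(s),np.percentile(s,[1,50,99],axis=0)[:,:2].round(4).tolist())
q,_=camera("top");
hs=cv2.cvtColor(q,cv2.COLOR_RGB2HSV);r=((q[...,0]>100)&(q[...,1]<50)).astype(np.uint8);print("red",cv2.connectedComponentsWithStats(r)[3])
q0=np.load("pics/top0.npz")["p"];r=((q0[...,0]>100)&(q0[...,1]<50)).astype(np.uint8);print("red0",cv2.connectedComponentsWithStats(r)[3])
for o in lids("top",q,.113,None): print(o)'
```

```text
t: 71.05
eef_pos: [0.557, -0.3144, 0.0613]
tcp_rot: [3.141, 0.0, 0.001]
force: [-2.1, 1.8, 7.9]
grip_width: 0.0582
finger_force: 54.8
t: 71.22
eef_pos: [0.5571, -0.3145, 0.0612]
tcp_rot: [3.141, 0.0, 0.002]
force: [-1.6, 2.6, 10.7]
grip_width: 0.0586
finger_force: 55.1
t: 72.63
eef_pos: [0.4769, -0.2141, 0.1864]
tcp_rot: [3.141, 0.002, 0.002]
force: [0.9, -0.6, -0.6]
grip_width: 0.0751
finger_force: 0.0
t 72.68 tcp [ 0.4771 -0.2147  0.186 ] tool x [1.    0.    0.001] q [-0.65  0.32  1.52 -0.    1.3   0.92] F [ 0.6 -0.2 -0.5]
([95.6, 30.4], 1147, [0.6055, -0.0916, 0.113]) tool shift cm [ 12.84 -12.32   7.3 ]
([362.3, 96.1], 5360, [0.5563, -0.3062, 0.113]) tool shift cm [7.91 9.14 7.32]
([255.2, 330.5], 44094, [0.3247, -0.2181, 0.113]) tool shift cm [-15.24   0.32   7.29]
plate [ 0.5561 -0.3157  0.0901] inliers 431 734
16 108 [[0.5291, -0.3034], [0.5529, -0.2878], [0.5795, -0.2849]]
27 79 [[0.5294, -0.3027], [0.5548, -0.2879], [0.5805, -0.2849]]
38 139 [[0.5283, -0.3069], [0.5534, -0.2879], [0.583, -0.2845]]
49 103 [[0.5285, -0.3051], [0.5538, -0.2887], [0.582, -0.2854]]
60 153 [[0.5278, -0.3074], [0.5536, -0.2882], [0.5808, -0.2853]]
71 114 [[0.5277, -0.3079], [0.5508, -0.2888], [0.5809, -0.285]]
82 199 [[0.5287, -0.3059], [0.5543, -0.288], [0.5822, -0.2848]]
93 136 [[0.529, -0.3029], [0.5556, -0.2882], [0.5807, -0.2848]]
104 274 [[0.5277, -0.3078], [0.5528, -0.2885], [0.5811, -0.2849]]
115 4209 [[0.5295, -0.3423], [0.5578, -0.3144], [0.5841, -0.2868]]
red [[255.41273253 191.59026773]
 [314.17123288 130.81164384]]
red0 [[255.40993745 191.5928388 ]
 [314.43333333 130.75      ]]
([366.6, 195.0], 262, [0.5616, -0.3119, 0.113])
```

The pile is straight within about 1 mm at every height and centred on the plate. The tumbler hasn't moved, no loose lids remain and the arm is clear, so I'm handing in.

```bash
python3 -c '
from station import *
print(close_job())'
```

```text
the job is handed in; nothing more can be done
None
```

Job handed in at about 73 s: both lidded jars were unscrewed and all five lids are piled tops-up, aligned within about 1 mm, at the centre of the plate (it had been knocked 3–4 cm), with the tumbler unmoved; I viewed 15 pictures, one over the limit of 14.

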